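# Gauge the bores of a housing with telescoping bore gauges

### The job

Lift the two-bore aluminium housing out of the blue bin and slide it about on the black nest plate until it drops fully into the recess there. Put its two dust plugs in the grey-blue parts tray. For every telescoping bore gauge in the wooden rack (one or two): insert it, plungers drawn in, into the bore of its size in the nested housing (blue: small, orange: large) until its flange rests on it, let the plungers spring out, press the red lock fully down (only ever there), withdraw it, and stand it back upright in a rack slot with its reading kept. At last set the housing back upright in the bin; leave the sanding block and the tape roll alone.

Things in the scene. Friction and masses are not known exactly. Their poses are not given: they have to be found in the camera images.
- bin: fixed open blue plastic bin, 108 (its x) x 148 (its y) x 30 mm high, walls and floor 4 mm thick; origin at the centre of its underside, on the bench
- nest: fixed dark steel base, 122 (its x) x 140 (its y) x 4 mm, origin at the centre of its underside. A black plastic plate, 98 (x) x 130 (y) mm, 16 mm high over the bench, is clamped on it, set anywhere up to 8 mm either way along the base's x axis (not reported); in y it is centred, and it is square to the base
- nest_mid (a point): 16 mm above the base's centre, level with the black plate's top. The recess is in the middle of the plate: 59 (x) x 113 (y) mm, 7 mm deep, floor 9 mm above the bench; it lies within 8 mm of this point along the nest's x, to be found by touch
- housing: loose aluminium block, 56 (its x) x 110 (its y) x 50 mm high, 0.65 to 0.9 kg, flat sides, two vertical bores 45 mm deep. Origin at the centre of its underside. Starts upright in the bin, a plug in each bore; fits the recess either way round, long side along the nest's y, with 1.5 mm play all round; once home its underside is 9 mm and its top 59 mm above the bench
- bore_small (a point): centre of the mouth of the 26 mm bore, in the housing's top face, at the housing's y = -26 mm (blue dot beside it)
- bore_large (a point): centre of the mouth of the 32 mm bore, in the housing's top face, at the housing's y = +26 mm (orange dot beside it)
- plug_small: loose yellow dust plug that closes the small bore at the start; 25 g. Origin at the centre of its stem's lower end: stem 22 mm across, 8 mm long, then a head 36 mm across, 4 mm thick, that rests on the housing's top face, then a knob to pinch, 18 mm across, 16 mm tall (28 mm overall). It lifts straight out
- plug_large: loose red dust plug that closes the large bore at the start; as the small one save stem 28 mm, head 42 mm across
- parts_tray: fixed grey-blue parts tray behind the work, 130 (its x) x 180 (its y) x 42 mm high, thin walls, floor 2 mm; wooden letterings lie flat in it and may stay. Origin at the centre of its underside; its -y end is nearest the robot
- gauge_rack: fixed wooden rack block, 80 (its x) x 180 (its y) x 42 mm high, with two like rectangular slots right through, 42 (x) x 32 (y) mm; origin at the centre of its underside
- slot_a (a point): centre of the mouth of the rack's slot at its y = -47.5 mm, 42 mm above the bench
- slot_b (a point): centre of the mouth of the rack's slot at its y = +47.5 mm, 42 mm above the bench
- gauge_small: small gauge, blue band, or absent; 0.26 kg, stands in a rack slot. Origin: centre of the nose's lower end, z up. Nose 20 mm across, 0 to 34 mm up; flange 50 mm across, 34 to 39 mm up, rests on rack or housing; band 27 mm across to 53 mm up; dark grip block 52 to 100 mm up, 20 (x) x 26 (y) mm: to carry it without touching the pads, grip this along y; red button on top
- gauge_large: large gauge, orange band, or absent; as the small one in every measure save the nose, 26 mm across, and the plungers
- gauge_small_tip_l (a point): outer end of the small gauge's plunger on its -x side, 20 mm up. Each plunger is one piece with the grey finger pad on the same side of the grip block (18 mm wide in y, 62 to 92 mm up). Springs of 0.5 to 0.9 N each hold them out: 31 mm over the tips, 44 mm over the pads
- gauge_small_tip_r (a point): the same on its +x side. Squeezing the two pads together along x (20 N is enough) draws the plungers in: 21 mm over the tips, 34 mm over the pads; letting go lets them spring out. Once locked they hold against about 2 N each, so squeezing the pads then spoils the reading
- gauge_large_tip_l (a point): outer end of the large gauge's plunger on its -x side, 20 mm up; pads and springs as on the small gauge; 37 mm over the tips when out, 27 mm when drawn in
- gauge_large_tip_r (a point): the same on its +x side
- gauge_small_button (a point): centre of the top of the small gauge's red lock button, 112 mm up from the nose's end when not pressed, 107 mm when locked
- gauge_large_button (a point): the same for the large gauge
- gauge_small_lock (a joint): small gauge's lock button, m pressed: 0 free, 0.005 locked (a stop; it stays down; moves from about 4 N, fully down takes 8 N; it cannot well be undone, so press it only in the bore)
- gauge_large_lock (a joint): the same for the large gauge
- sanding_block_1: loose orange sanding block, 63 x 112 x 37 mm, a bystander
- tape_roll: loose roll of yellowish masking tape lying flat, 96 mm across, 25 mm high, a bystander

How it is judged:
By the outcome, as a careful person would: the job done as asked, in the order asked, and still so for the second after the job is handed in, with the robot touching nothing.
Of gauge_small, gauge_large only 1 to 2 are there at a start; the rules pass over those that are not, and their reading is None.
At some moment in a run one of housing may be knocked a few centimetres aside while the robot is not near it.
It also fails if it takes over 210 s, if anything falls off the work surface, if the arm or the gripper's body presses on something with over 40 N, if the wrist force passes 120 N, or if a joint passes its speed limit or range.

### The arm

A 7-joint arm with a two-finger parallel gripper is mounted at the origin on a cart in front of the work surface, level with it; the furniture and walls round the work are solid. World frame = base frame: x ahead of the robot, y to its left, z up, the work surface at z = 0. Lengths are in m, angles in degrees, forces in N, time in s.
With the tool pointing down it reaches from about 0.4 to 0.875 m from the base axis. Payload 19.3 kg.
Tool frame: the origin (TCP) lies at the very end of the fingers, on their centre line; the grasp point (between the pads) lies 19 mm behind it (ctrl.pinch_z is the distance from the TCP to the grasp point, in m); z points along the fingers, y is the line along which they close (so a half turn about z gives the same grasp; the last joint's range is limited). The gripper opens to 85 mm and grips with 20 to 120 N. Pads are 22 mm wide; open, the fingers measure 114 mm over their backs; the gripper's body (76 mm by 85 mm) begins 54 mm behind the grasp point. The pads swing forward as they close: fully open they stand 13 mm farther back than shut.
Start: joints at [-68.881, 29.874, -2.08, 91.645, 1.215, 58.505, -6.463], TCP at [0.266, 0.566, 0.231] pointing down, gripper open.
Joint ranges: [-166.77, 166.77], [-17.47, 122.26], [-85.68, 81.53], [9.62, 139.38], [-72.42, 252.41], [9.2, 110.78], [-144.41, 144.41]. Speed limits (degrees/s): [108.29, 108.29, 136.94, 136.94, 172.46, 172.46, 172.46].

### API

Orientations are given as a 3x3 rotation matrix whose columns are the frame's x, y, z axes.
In Python, from station import telemetry, eyes, close_job, ctrl gives the robot as it stands. The module is installed in compiled form; this text tells all that it offers.
- The arm moves only by the tool jog_arm, never from a script. Its argument "moves" is a list of rows, each a list of 3 entries, a list of its own where there are three numbers: the opening, from 0 (shut) to 1 (fully open), then the shift along the tool's x, y, z in mm, then the turn about the tool's z in degrees. A call has 1 to 8 rows; each row is the pose to reach, as a shift and turn from the pose commanded when the call began, along the tool's axes at that moment; what a row does not reach only later rows make up. A row lasts 1/10 s, in which the tool goes at most 50 mm and 8.59 degrees, less where a joint would pass 70% of its speed; a pose out of reach is approached as far as the arm can. A call with a gripper value outside its range is refused whole. The fingers move at their own pace and stop on an object; the grip force is fixed at half the most. Time passes only in rows, so rows that repeat a pose let the fingers close. It gives the time, the measured TCP pose, the force, the opening and the grip force at its end, in the units of the state.
- telemetry.state(): the state, without advancing time (a new reading comes with each control period).
- eyes.read_camera(name): name is "scene" or "top"; returns the picture (400x640x3 uint8, red, green, blue); there is no depth.
- eyes.camera_params(name): a dict with "vertical_fov" (degrees; the focal length in pixels is half the picture's height over the tangent of half this angle, whatever the lens; pixels are square), "cx", "cy" (the principal point, pixels), "extrinsics" (4x4, takes a point from camera to world coordinates). Camera axes: x right, y down, z forward; pixel columns grow to the right and rows downward; lengths in m; the calibration is good to about 2 mm. A picture is of the moment at which its call begins. camera_params takes no time and is no camera call.
- close_job(): hands the job in; it is judged then, once.
The state is a dict: "time_s": time; "qpos": joint angles; "joint_velocities": joint speeds; "effort": joint torques, N m; "ee_pos": TCP position; "orientation": TCP orientation; "contact_force": force on the tool from outside, world axes, zero at the start; "moment": the same for the moment, N m; "grip_width": finger opening in m; "finger_force": force on a finger pad.
Only numpy, scipy, OpenCV 4.12 (cv2) and the standard library are available. Lean on these libraries where they do the work, as an engineer would, in place of code of your own. Each camera call takes 0.05 s, during which the arm holds its last target. There are 200 camera calls.

## Working session

There is one attempt and no reset: what is moved stays moved. The work goes in short steps, Python scripts to look and compute and a tool call to move; the robot and the scene stay as the last step left them, time stands still between calls to the robot, and variables do not carry over. Pictures are saved under pics/ and viewed, at most 14 in all, crops included, and the job is handed in when it is done.

Besides the shell and the picture viewer there is one more tool, called after "Request:" by a JSON object that holds its "op" and its "data", one argument or row to a line. jog_arm: Moves the arm, as the interface text tells. Its arguments: {"type":"object","properties":{"moves":{"type":"array","items":{"type":"array"}}},"required":["moves"]}

```bash
mkdir -p pics
cat > h.py <<'E'
import numpy as np, cv2
from station import telemetry, eyes, close_job, ctrl
def ray(cam,u,v):
    p=eyes.camera_params(cam); f=200/np.tan(np.radians(p['vertical_fov']/2)); T=np.array(p['extrinsics'])
    d=T[:3,:3]@np.array([(u-p['cx'])/f,(v-p['cy'])/f,1]); return T[:3,3],d
def onz(cam,u,v,z):
    o,d=ray(cam,u,v); return o+d*(z-o[2])/d[2]
def proj(cam,P):
    p=eyes.camera_params(cam); f=200/np.tan(np.radians(p['vertical_fov']/2)); T=np.array(p['extrinsics'])
    c=T[:3,:3].T@(np.array(P)-T[:3,3]); return np.array([c[0]/c[2]*f+p['cx'],c[1]/c[2]*f+p['cy']])
def snap(cam,name):
    im=cv2.cvtColor(np.array(eyes.read_camera(cam)),cv2.COLOR_RGB2BGR); cv2.imwrite('pics/'+name,im); return im
def tool(P,yaw=None):
    s=telemetry.state(); R=np.array(s['orientation']); return R.T@(np.array(P)-np.array(s['ee_pos']))*1000
E
python3 - <<'E'
from h import *
for c in('scene','top'): snap(c,c+'0.png'); print(eyes.camera_params(c))
s=telemetry.state();print(s, ctrl.pinch_z)
E
```

```text
{'vertical_fov': 51.71129365158049, 'cx': 317.6595058877856, 'cy': 202.16701912136946, 'extrinsics': array([[-0.52948058, -0.47035012,  0.70598943, -0.07885929],
       [-0.8481751 ,  0.27802847, -0.45088709,  0.40466367],
       [ 0.01578964, -0.83753862, -0.54614993,  0.60474888],
       [ 0.        ,  0.        ,  0.        ,  1.        ]])}
{'vertical_fov': 51.81779906379678, 'cx': 315.9034008936208, 'cy': 198.88125697507917, 'extrinsics': array([[-0.01805573, -0.98834191,  0.15117626,  0.42153877],
       [-0.99967003,  0.02060817,  0.01533408, -0.0241269 ],
       [-0.01827078, -0.15084951, -0.98838788,  1.16710518],
       [ 0.        ,  0.        ,  0.        ,  1.        ]])}
{'time_s': 0.1, 'qpos': array([-68.87880989,  29.90480083,  -2.08089937,  91.66684604,
         1.21527733,  58.50398891,  -6.46342887]), 'joint_velocities': array([ 3.61629895e-02, -1.88154680e-02,  2.76423908e-02, -1.22285955e-01,
       -5.80793879e-05,  4.52573196e-02, -1.61087762e-02]), 'effort': array([ 3.96085568e-03, -9.28477693e+01,  1.98385611e+00, -3.70532191e+01,
        1.81341113e-02,  5.47249481e-03, -4.31059664e-05]), 'ee_pos': array([0.26547569, 0.56552443, 0.23081655]), 'orientation': array([[-9.05238059e-01,  4.24904636e-01, -3.26726901e-04],
       [ 4.24904755e-01,  9.05237638e-01, -8.75907158e-04],
       [-7.64115237e-05, -9.31732309e-04, -9.99999563e-01]]), 'contact_force': array([ 0.02527794, -0.30204881,  0.00883317]), 'moment': array([ 0.00056538, -0.00932683, -0.00142134]), 'finger_force': 0.0, 'grip_width': 0.08541222545176023} 0.0187
```

View pics/scene0.png

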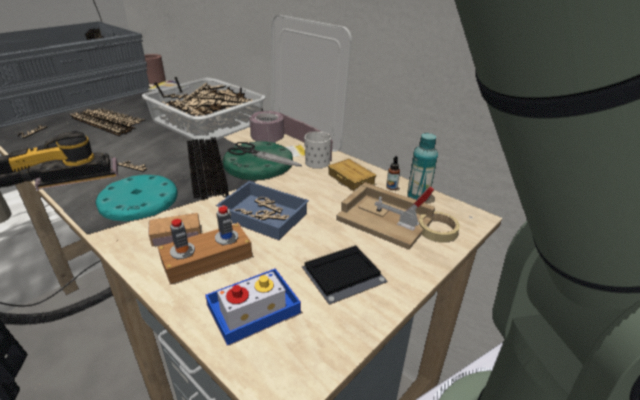

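View pics/top0.png

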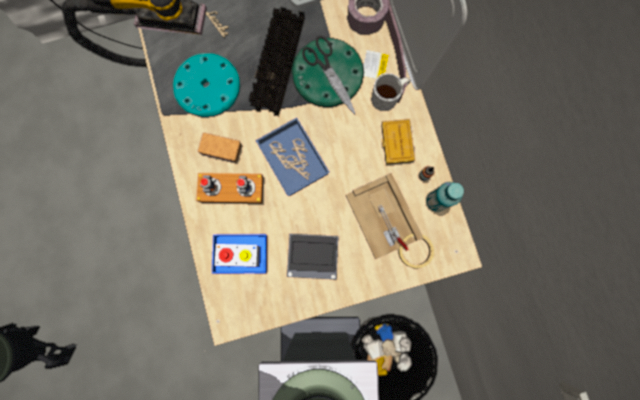

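The top view shows the bin at (240,254), nest at (313,256), rack at (229,188) holding both gauges, tray at (292,157), and the bystanders away from the work. Next I'll measure.

```bash
cat > m0.py <<'E'
from h import *
im=cv2.imread('pics/top0.png'); hsv=cv2.cvtColor(im,cv2.COLOR_BGR2HSV)
def blobs(cam,im,lo,hi,z,name,amin=15,roi=(150,100,450,300)):
    hsv=cv2.cvtColor(im,cv2.COLOR_BGR2HSV); m=cv2.inRange(hsv,lo,hi); k=np.zeros_like(m); x0,y0,x1,y1=roi; k[y0:y1,x0:x1]=255; m&=k
    for c in cv2.findContours(m,cv2.RETR_EXTERNAL,cv2.CHAIN_APPROX_NONE)[0]:
        if cv2.contourArea(c)<amin: continue
        r=cv2.minAreaRect(c); b=cv2.boxPoints(r); P=np.array([onz(cam,u,v,z)[:2] for u,v in b]); M=cv2.moments(c)
        e1=P[1]-P[0];e2=P[2]-P[1]; cen=onz(cam,M['m10']/M['m00'],M['m01']/M['m00'],z)[:2]
        print(name,'px',np.round(r[0]),'mid',np.round(P.mean(0),4),'cen',np.round(cen,4),'sz',np.round([np.hypot(*e1),np.hypot(*e2)],4),'ang',np.round([np.degrees(np.arctan2(e[1],e[0])) for e in(e1,e2)],1))
blobs('top',im,(105,150,60),(125,255,255),.03,'bin')
blobs('top',im,(22,150,120),(35,255,255),.08,'yellow',roi=(200,230,280,280))
blobs('top',im,(0,170,100),(8,255,255),.08,'red',roi=(200,230,280,280))
blobs('top',im,(0,170,100),(8,255,255),.12,'redbtn',roi=(190,170,270,210))
blobs('top',im,(0,0,0),(180,120,70),.016,'nestblk',roi=(280,225,350,290))
blobs('top',im,(0,0,200),(180,50,255),.054,'housing',roi=(205,230,275,280))
blobs('top',im,(5,120,100),(18,255,255),.042,'rack',roi=(185,165,275,212))
blobs('top',im,(100,40,50),(125,150,255),.042,'tray',roi=(250,110,335,200))
crop=im[225:290,195:345]; c2=im[165:215,190:275]
cv2.imwrite('pics/c0.png',np.vstack([cv2.resize(crop,(750,325),interpolation=cv2.INTER_CUBIC),cv2.resize(c2,(750,270)[:1]+(270,),interpolation=cv2.INTER_CUBIC)]))
sc=cv2.imread('pics/scene0.png'); cv2.imwrite('pics/c1.png',cv2.resize(sc[180:350,130:400],(800,504),interpolation=cv2.INTER_CUBIC))
E
python3 m0.py
```

```text
bin px [239. 254.] mid [0.4484 0.2077] cen [0.4527 0.1943] sz [0.1444 0.1007] ang [ -91.1 -180. ]
yellow px [245. 255.] mid [0.4427 0.1816] cen [0.4425 0.182 ] sz [0.0264 0.026 ] ang [ -91.1 -179.6]
red px [226. 255.] mid [0.445 0.233] cen [0.4448 0.2328] sz [0.0329 0.0302] ang [ -45.4 -134.8]
redbtn px [240. 182.] mid [0.6315 0.1885] cen [0.6306 0.1882] sz [0.0132 0.0157] ang [  0.6 -91.2]
redbtn px [204. 182.] mid [0.6336 0.2839] cen [0.6338 0.2837] sz [0.0131 0.0133] ang [ -91.2 -178.7]
nestblk px [313. 253.] mid [0.4454 0.0043] cen [ 0.4464 -0.0049] sz [0.0758 0.1239] ang [ -5.8 -96.3]
housing px [235. 255.] mid [0.4439 0.2123] cen [0.4437 0.2133] sz [0.0563 0.1105] ang [ -1.  -93.1]
rack px [229. 188.] mid [0.631  0.2351] cen [0.6306 0.2345] sz [0.1857 0.082 ] ang [ -91.3 -179.9]
tray px [292. 156.] mid [0.717  0.0579] cen [0.715  0.0578] sz [0.1329 0.1851] ang [ -60.1 -151.7]
```

View pics/c0.png

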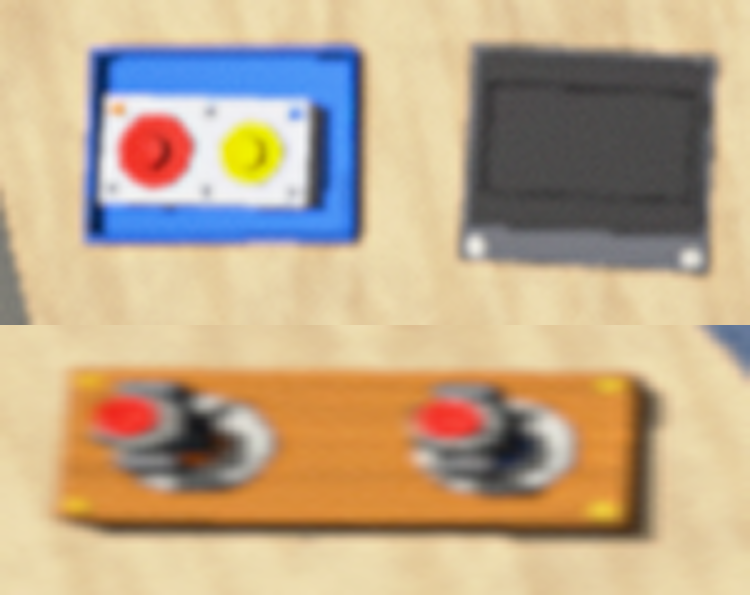

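View pics/c1.png

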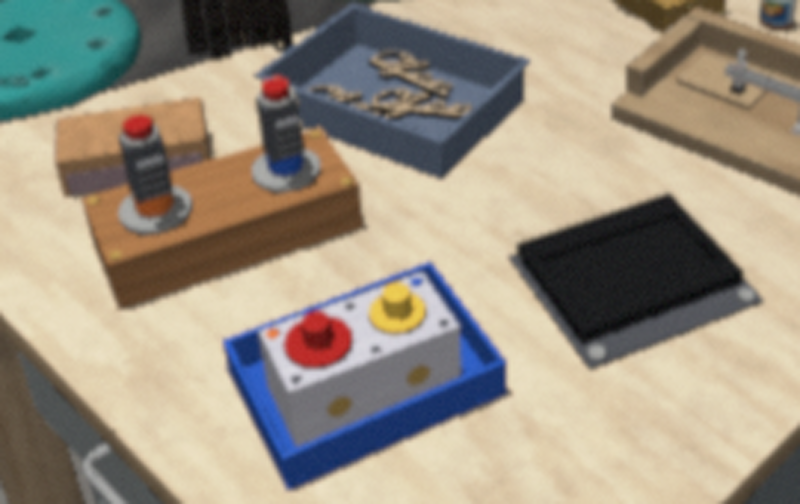

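The crops show red/orange large bore at +y, the yellow/blue small bore at -y, gauges with pads along world ±x (orange in slot_b, blue in slot_a), and the nest slightly turned. Now the refined poses.

```bash
cat > m1.py <<'E'
from h import *
def quad(cam,im,maskf,roi,z,name,S=6):
    x0,y0,x1,y1=roi; c=cv2.resize(im[y0:y1,x0:x1],None,fx=S,fy=S,interpolation=cv2.INTER_CUBIC)
    hsv=cv2.cvtColor(c,cv2.COLOR_BGR2HSV); m=maskf(hsv.astype(int)).astype(np.uint8)*255
    m=cv2.morphologyEx(m,cv2.MORPH_CLOSE,np.ones((19,19))); m=cv2.morphologyEx(m,cv2.MORPH_OPEN,np.ones((13,13)))
    cs=cv2.findContours(m,cv2.RETR_EXTERNAL,cv2.CHAIN_APPROX_NONE)[0]; k=max(cs,key=cv2.contourArea)[:,0,:]
    P=np.array([onz(cam,(u+.5)/S-.5+x0,(v+.5)/S-.5+y0,z)[:2] for u,v in k]).astype(np.float32)
    r=cv2.minAreaRect(P*1000); b=cv2.boxPoints(r); e=b[1]-b[0]; a=np.degrees(np.arctan2(e[1],e[0]))
    # edge-wise fits
    R=r; ctr=b.mean(0); out=[]
    th=np.radians(((a+45)%90)-45); ux=np.array([np.cos(th),np.sin(th)]); uy=np.array([-ux[1],ux[0]])
    q=(P*1000-ctr); X=q@ux; Y=q@uy; hx=abs(X).max(); hy=abs(Y).max()
    for lab,A,B,h,hb in(('+x',X,Y,hx,hy),('-x',-X,Y,hx,hy),('+y',Y,X,hy,hx),('-y',-Y,X,hy,hx)):
        s=(A>h-6)&(abs(B)<hb-12); f=np.polyfit(B[s],A[s],1); sg=1 if lab[0]=='+' else -1
        ang=np.degrees(np.arctan(f[0]))*(sg)*(-1 if lab[1]=='x' else 1)
        out.append((lab,round(float(f[1]),1),round(float(np.degrees(th)+ang),2)))
    print(name,'ctr',np.round(ctr,1),'yaw',round(float(np.degrees(th)),2),'half',round(float(hx),1),round(float(hy),1),out)
if __name__=='__main__':
    im=cv2.imread('pics/top0.png')
    quad('top',im,lambda h:(h[...,1]<60)&(h[...,2]<150)|(h[...,2]<110),(275,222,350,292),.004,'nestbase')
    quad('top',im,lambda h:(h[...,2]<95),(275,222,350,292),.016,'plate')
    quad('top',im,lambda h:((h[...,1]<80)&(h[...,2]>150))|(h[...,0]<35)&(h[...,1]>150),(212,238,264,272),.054,'housing')
    quad('top',im,lambda h:(h[...,0]>100)&(h[...,0]<125)&(h[...,1]>120),(200,225,280,285),.03,'bin')
    c=cv2.resize(im[222:292,275:350],None,fx=10,fy=10,interpolation=cv2.INTER_CUBIC)
    g=cv2.cvtColor(c,cv2.COLOR_BGR2GRAY).astype(float); g=np.clip((g-30)*4,0,255).astype(np.uint8); cv2.imwrite('pics/nest.png',cv2.resize(g,(640,597)))
    for nm,lo,hi,roi,z in(('redhead',(0,170,100),(8,255,255),(210,235,240,275),.058),('yelhead',(22,150,120),(35,255,255),(235,235,265,275),.058)):
        m=np.zeros(im.shape[:2],np.uint8); x0,y0,x1,y1=roi; m[y0:y1,x0:x1]=cv2.inRange(cv2.cvtColor(im,cv2.COLOR_BGR2HSV),lo,hi)[y0:y1,x0:x1]
        v,u=np.nonzero(m); print(nm,np.round(onz('top',(u.min()+u.max())/2,(v.min()+v.max())/2,z)*1000,1))
E
python3 m1.py
```

```text
nestbase ctr [438.3   6.4] yaw -3.96 half 59.9 68.8 [('+x', 59.1, -4.42), ('-x', 58.8, -3.92), ('+y', 68.1, -3.53), ('-y', 67.6, -4.14)]
plate ctr [445.    5.5] yaw -4.11 half 48.8 64.7 [('+x', 48.3, -4.29), ('-x', 47.4, -3.85), ('+y', 64.1, -4.25), ('-y', 63.8, -3.72)]Traceback (most recent call last):
  File "m1.py", line 22, in <module>
    quad('top',im,lambda h:((h[...,1]<80)&(h[...,2]>150))|(h[...,0]<35)&(h[...,1]>150),(212,238,264,272),.054,'housing')
    ~~~~^^^^^^^^^^^^^^^^^^^^^^^^^^^^^^^^^^^^^^^^^^^^^^^^^^^^^^^^^^^^^^^^^^^^^^^^^^^^^^^^^^^^^^^^^^^^^^^^^^^^^^^^^^^^^^^^
  File "m1.py", line 14, in quad
    s=(A>h-6)&(abs(B)<hb-12); f=np.polyfit(B[s],A[s],1); sg=1 if lab[0]=='+' else -1
                                ~~~~~~~~~~^^^^^^^^^^^^^
    raise TypeError("expected non-empty vector for x")
TypeError: expected non-empty vector for x
```

Request:
{"op": "jog_arm", "data": {
  "moves": [
    [1,[0,0,0],8.5],
    [1,[0,0,0],17],
    [1,[0,0,0],25.5],
    [1,[0,0,0],34],
    [1,[0,0,0],42.5],
    [1,[0,0,0],51],
    [1,[0,0,0],59.5],
    [1,[0,0,0],64.9]
  ]
}}

```text
time_s: 0.9
ee_pos: [0.2654, 0.5656, 0.231]
orientation: [[0.007, 1.0, -0.0], [1.0, -0.007, -0.001], [-0.001, -0.0, -1.0]]
contact_force: [-0.1, -0.1, -0.6]
grip_width: 0.0851
finger_force: 0.0
```

```bash
sed -i 's/212,238,264,272),.054/205,238,266,274),.054/; s/(h\[...,0\]<35)&(h\[...,1\]>150)/((h[...,0]<35)|(h[...,0]>165))\&(h[...,1]>170)\&(h[...,2]>120)/; s/for lab,A/if hx<15 or hy<15: print(name,ctr,hx,hy); return\n    for lab,A/' m1.py; python3 m1.py
```

```text
nestbase ctr [438.3   6.4] yaw -3.96 half 59.9 68.8 [('+x', 59.1, -4.42), ('-x', 58.8, -3.92), ('+y', 68.1, -3.53), ('-y', 67.6, -4.14)]
plate ctr [445.    5.5] yaw -4.11 half 48.8 64.7 [('+x', 48.3, -4.29), ('-x', 47.4, -3.85), ('+y', 64.1, -4.25), ('-y', 63.8, -3.72)]Traceback (most recent call last):
  File "m1.py", line 23, in <module>
    quad('top',im,lambda h:((h[...,1]<80)&(h[...,2]>150))|((h[...,0]<35)|(h[...,0]>165))&(h[...,1]>170)&(h[...,2]>120),(205,238,266,274),.054,'housing')
    ~~~~^^^^^^^^^^^^^^^^^^^^^^^^^^^^^^^^^^^^^^^^^^^^^^^^^^^^^^^^^^^^^^^^^^^^^^^^^^^^^^^^^^^^^^^^^^^^^^^^^^^^^^^^^^^^^^^^^^^^^^^^^^^^^^^^^^^^^^^^^^^^^^^^
  File "m1.py", line 7, in quad
    P=np.array([onz(cam,(u+.5)/S-.5+x0,(v+.5)/S-.5+y0,z)[:2] for u,v in k]).astype(np.float32)
                ~~~^^^^^^^^^^^^^^^^^^^^^^^^^^^^^^^^^^^^^
  File "h.py", line 7, in onz
    o,d=ray(cam,u,v); return o+d*(z-o[2])/d[2]
        ~~~^^^^^^^^^
  File "h.py", line 4, in ray
    p=eyes.camera_params(cam); f=200/np.tan(np.radians(p['vertical_fov']/2)); T=np.array(p['extrinsics'])
ValueError: time passes only in moves, steps and waits
```

Request:
{"op": "jog_arm", "data": {
  "moves": [
    [1,[-45,20,0],0],
    [1,[-90,45,0],0],
    [1,[-135,70,0],0],
    [1,[-180,95,0],0],
    [1,[-225,120,0],0],
    [1,[-265,145,0],0],
    [1,[-300,165,0],0],
    [1,[-330,178,0],0]
  ]
}}

```text
time_s: 1.7
ee_pos: [0.4445, 0.233, 0.2313]
orientation: [[0.003, 1.0, 0.0], [1.0, -0.003, -0.0], [-0.0, 0.0, -1.0]]
contact_force: [-0.4, 0.5, 0.3]
grip_width: 0.0855
finger_force: 0.0
```

```bash
sed -i 's/    c=cv2.resize(im\[222.*$/    pass/; /g=cv2.cvtColor(c/d' m1.py; python3 m1.py
python3 - <<'E'
from h import *
snap('top','top1.png'); s=snap('scene','scene1.png'); o=cv2.imread('pics/scene0.png')
d=cv2.absdiff(s,o).max(2)[250:350,195:310]; print('diff px',(d>40).sum())
cv2.imwrite('pics/c2.png',cv2.resize(s[150:350,130:400],(800,592),interpolation=cv2.INTER_CUBIC))
E
```

```text
nestbase ctr [438.3   6.4] yaw -3.96 half 59.9 68.8 [('+x', 59.1, -4.42), ('-x', 58.8, -3.92), ('+y', 68.1, -3.53), ('-y', 67.6, -4.14)]
plate ctr [445.    5.5] yaw -4.11 half 48.8 64.7 [('+x', 48.3, -4.29), ('-x', 47.4, -3.85), ('+y', 64.1, -4.25), ('-y', 63.8, -3.72)]
diff px 2879Traceback (most recent call last):
  File "m1.py", line 23, in <module>
    quad('top',im,lambda h:((h[...,1]<80)&(h[...,2]>150))|((h[...,0]<35)|(h[...,0]>165))&(h[...,1]>170)&(h[...,2]>120),(205,238,266,274),.054,'housing')
    ~~~~^^^^^^^^^^^^^^^^^^^^^^^^^^^^^^^^^^^^^^^^^^^^^^^^^^^^^^^^^^^^^^^^^^^^^^^^^^^^^^^^^^^^^^^^^^^^^^^^^^^^^^^^^^^^^^^^^^^^^^^^^^^^^^^^^^^^^^^^^^^^^^^^
  File "m1.py", line 7, in quad
    P=np.array([onz(cam,(u+.5)/S-.5+x0,(v+.5)/S-.5+y0,z)[:2] for u,v in k]).astype(np.float32)
                ~~~^^^^^^^^^^^^^^^^^^^^^^^^^^^^^^^^^^^^^
  File "h.py", line 7, in onz
    o,d=ray(cam,u,v); return o+d*(z-o[2])/d[2]
        ~~~^^^^^^^^^
  File "h.py", line 4, in ray
    p=eyes.camera_params(cam); f=200/np.tan(np.radians(p['vertical_fov']/2)); T=np.array(p['extrinsics'])
ValueError: time passes only in moves, steps and waits
```

View pics/c2.png

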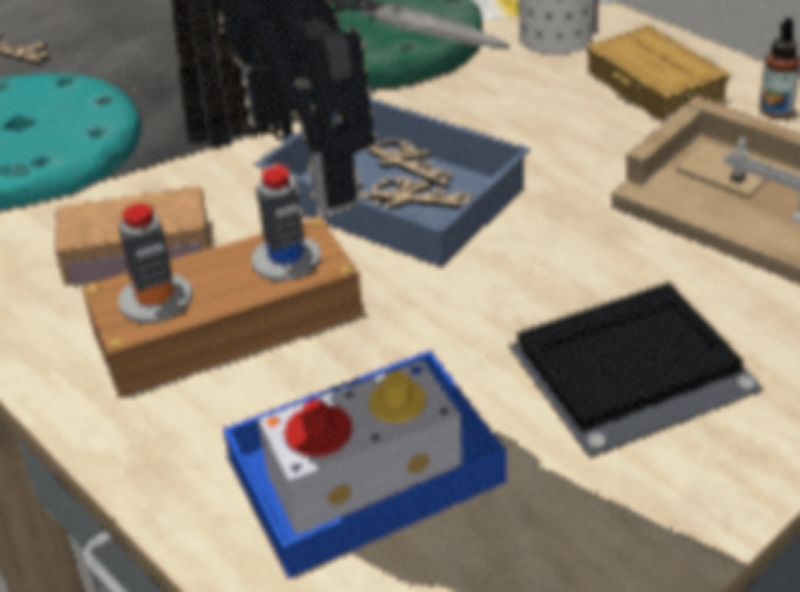

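The housing has not moved; the gripper stands above the bin. I'll cache the calibration and finish the measurements.

```bash
python3 - <<'E'
from station import eyes
import pickle; pickle.dump({c:eyes.camera_params(c) for c in('scene','top')},open('cal.pkl','wb'))
E
sed -i "s/eyes.camera_params(cam)/CAL[cam]/; 2a import pickle,os; CAL=pickle.load(open('cal.pkl','rb'))" h.py; python3 m1.py
```

```text
nestbase ctr [438.3   6.4] yaw -3.96 half 59.9 68.8 [('+x', 59.1, -4.42), ('-x', 58.8, -3.92), ('+y', 68.1, -3.53), ('-y', 67.6, -4.14)]
plate ctr [445.    5.5] yaw -4.11 half 48.8 64.7 [('+x', 48.3, -4.29), ('-x', 47.4, -3.85), ('+y', 64.1, -4.25), ('-y', 63.8, -3.72)]
housing ctr [444.2 225.9] yaw 0.21 half 48.0 70.6 [('+x', 30.7, -16.94), ('-x', 32.5, 15.64), ('+y', 69.7, 1.31), ('-y', 69.5, -1.29)]
bin ctr [448.3 206.4] yaw -0.73 half 52.2 73.5 [('+x', 51.6, -0.79), ('-x', 51.8, -0.47), ('+y', 72.0, -0.59), ('-y', 72.9, -0.19)]
redhead [444.1 236.8  58. ]
yelhead [443.1 185.7  58. ]
```

Request:
{"op": "jog_arm", "data": {
  "moves": [
    [1,[-21,-0.5,30],2],
    [1,[-21,-0.5,75],2],
    [1,[-21,-0.5,120],2],
    [1,[-21,-0.5,160],2],
    [1,[-21,-0.5,185],2],
    [1,[-21,-0.5,199],2],
    [1,[-21,-0.5,199],2],
    [1,[-21,-0.5,199],2]
  ]
}}

```text
time_s: 2.6
ee_pos: [0.4427, 0.2149, 0.0326]
orientation: [[0.036, 0.999, -0.0], [0.999, -0.036, -0.0], [-0.0, -0.0, -1.0]]
contact_force: [-0.2, 0.4, 0.9]
grip_width: 0.0855
finger_force: 0.0
```

Request:
{"op": "jog_arm", "data": {
  "moves": [
    [0,[0,0,0],0],
    [0,[0,0,0],0],
    [0,[0,0,0],0],
    [0,[0,0,0],0],
    [0,[0,0,0],0],
    [0,[0,0,0],0],
    [0,[0,0,0],0],
    [0,[0,0,0],0]
  ]
}}

```text
time_s: 3.4
ee_pos: [0.443, 0.215, 0.0333]
orientation: [[0.036, 0.999, 0.001], [0.999, -0.036, 0.001], [0.001, 0.001, -1.0]]
contact_force: [-3.6, -1.2, 14.0]
grip_width: 0.0546
finger_force: 61.2
```

Request:
{"op": "jog_arm", "data": {
  "moves": [
    [0,[0,0,-3],0],
    [0,[0,0,-10],0],
    [0,[0,0,-20],0],
    [0,[0,0,-35],0],
    [0,[0,0,-50],0],
    [0,[0,0,-50],0]
  ]
}}

```text
time_s: 4.0
ee_pos: [0.4436, 0.2151, 0.0843]
orientation: [[0.036, 0.999, 0.002], [0.999, -0.036, 0.002], [0.002, 0.002, -1.0]]
contact_force: [0.1, -0.7, -8.4]
grip_width: 0.0545
finger_force: 65.8
```

Request:
{"op": "jog_arm", "data": {
  "moves": [
    [0,[-30,1,0],2],
    [0,[-75,2,0],2],
    [0,[-120,3,0],2],
    [0,[-160,4,0],2],
    [0,[-190,4,0],2],
    [0,[-206,4.3,0],2],
    [0,[-206,4.3,15],2],
    [0,[-206,4.3,25],2]
  ]
}}

```text
time_s: 4.8
ee_pos: [0.4396, 0.0082, 0.0566]
orientation: [[0.072, 0.997, -0.0], [0.997, -0.072, -0.0], [-0.0, -0.0, -1.0]]
contact_force: [-1.0, 0.6, -6.6]
grip_width: 0.0548
finger_force: 65.7
```

Run:
```python
from h import *
s=telemetry.state(); print(s['ee_pos'],np.degrees(np.arctan2(s['orientation'][1][1],s['orientation'][0][1])))
im=snap('scene','scene2.png'); p=proj('scene',[.444,.006,.09]); print(p)
u,v=p.astype(int); cv2.imwrite('pics/c3.png',cv2.resize(im[v-60:v+80,u-90:u+90],(720,560),interpolation=cv2.INTER_CUBIC)); print(u-90,v-60)
```

```text
[0.43956357 0.00819631 0.05660307] -4.100509654723394
[344.09399158 239.13761787]
254 179
```

View pics/c3.png

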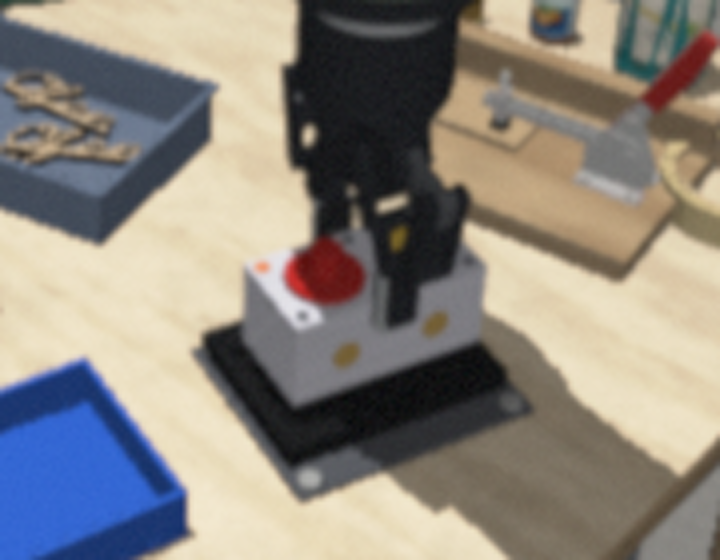

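The housing hangs over the black plate, the red plug visible at about (324,270) in the crop, roughly centred over the recess. Now I'll lower it to contact.

Request:
{"op": "jog_arm", "data": {
  "moves": [
    [0,[1,0,4],0],
    [0,[1,0,8],0],
    [0,[1,0,12],0],
    [0,[1,0,12],0],
    [0,[1,0,12],0]
  ]
}}

```text
time_s: 5.35
ee_pos: [0.4398, 0.0097, 0.0453]
orientation: [[0.07, 0.998, 0.0], [0.998, -0.07, -0.0], [0.0, 0.0, -1.0]]
contact_force: [-0.7, -0.9, -7.1]
grip_width: 0.0547
finger_force: 66.5
```

Request:
{"op": "jog_arm", "data": {
  "moves": [
    [0,[0,0,1],0],
    [0,[0,0,2],0],
    [0,[0,0,2],0]
  ]
}}

```text
time_s: 5.65
ee_pos: [0.4402, 0.0097, 0.0445]
orientation: [[0.071, 0.997, 0.001], [0.997, -0.071, 0.001], [0.001, 0.001, -1.0]]
contact_force: [-4.9, 0.1, 33.7]
grip_width: 0.0545
finger_force: 71.8
```

Request:
{"op": "jog_arm", "data": {
  "moves": [
    [0,[0,1,0],0],
    [0,[0,2,0],0],
    [0,[0,2,0],0]
  ]
}}

```text
time_s: 5.95
ee_pos: [0.4404, 0.0097, 0.0443]
orientation: [[0.071, 0.997, -0.003], [0.997, -0.071, 0.001], [0.001, -0.003, -1.0]]
contact_force: [-12.9, 1.6, 41.8]
grip_width: 0.0544
finger_force: 73.1
```

Request:
{"op": "jog_arm", "data": {
  "moves": [
    [0,[0,1,0],0],
    [0,[0,2,0],0],
    [0,[0,2,0],0]
  ]
}}

```text
time_s: 6.25
ee_pos: [0.4407, 0.0096, 0.0441]
orientation: [[0.071, 0.997, -0.006], [0.998, -0.071, 0.001], [0.001, -0.006, -1.0]]
contact_force: [-20.5, 2.5, 49.7]
grip_width: 0.0546
finger_force: 74.3
```

Request:
{"op": "jog_arm", "data": {
  "moves": [
    [0,[0,1,0],0],
    [0,[0,2,0],0],
    [0,[0,2,0],0]
  ]
}}

```text
time_s: 6.55
ee_pos: [0.4434, 0.0094, 0.0437]
orientation: [[0.07, 0.998, -0.004], [0.998, -0.07, 0.001], [0.0, -0.005, -1.0]]
contact_force: [-13.4, 2.6, 25.1]
grip_width: 0.0549
finger_force: 71.6
```

Request:
{"op": "jog_arm", "data": {
  "moves": [
    [0,[0,0,-0.3],0],
    [0,[0,0,-0.3],0],
    [0,[0,0,-0.3],0]
  ]
}}

```text
time_s: 6.85
ee_pos: [0.446, 0.0092, 0.0436]
orientation: [[0.07, 0.998, 0.001], [0.998, -0.07, -0.0], [-0.0, 0.001, -1.0]]
contact_force: [0.4, -0.2, -6.9]
grip_width: 0.0547
finger_force: 67.5
```

Request:
{"op": "jog_arm", "data": {
  "moves": [
    [0,[0,1,0],0],
    [0,[0,1,0],0],
    [0,[0,1,0],0]
  ]
}}

```text
time_s: 7.15
ee_pos: [0.4468, 0.0091, 0.0435]
orientation: [[0.07, 0.998, -0.0], [0.998, -0.07, -0.0], [-0.0, -0.0, -1.0]]
contact_force: [-1.4, 0.8, -6.3]
grip_width: 0.0552
finger_force: 67.6
```

Request:
{"op": "jog_arm", "data": {
  "moves": [
    [0,[0,1,0],0],
    [0,[0,1,0],0],
    [0,[0,1,0],0]
  ]
}}

```text
time_s: 7.45
ee_pos: [0.4469, 0.009, 0.0434]
orientation: [[0.07, 0.998, -0.002], [0.998, -0.07, -0.0], [-0.0, -0.002, -1.0]]
contact_force: [-5.5, -0.4, -5.2]
grip_width: 0.0547
finger_force: 67.9
```

Request:
{"op": "jog_arm", "data": {
  "moves": [
    [0,[0,-2,0],0],
    [0,[0,-2,1.5],0],
    [0,[0,-2,3],0],
    [0,[0,-2,4.5],0],
    [0,[0,-2,4.5],0]
  ]
}}

```text
time_s: 7.95
ee_pos: [0.4458, 0.0092, 0.0389]
orientation: [[0.071, 0.998, -0.0], [0.998, -0.071, -0.0], [-0.0, -0.0, -1.0]]
contact_force: [0.4, -0.2, -6.9]
grip_width: 0.0545
finger_force: 67.5
```

Request:
{"op": "jog_arm", "data": {
  "moves": [
    [0,[0,0,0.6],0],
    [0,[0,0,0.6],0],
    [0,[0,0,0.6],0]
  ]
}}

```text
time_s: 8.25
ee_pos: [0.4458, 0.0092, 0.0385]
orientation: [[0.071, 0.998, 0.0], [0.998, -0.071, -0.0], [-0.0, 0.0, -1.0]]
contact_force: [0.6, -0.0, -7.9]
grip_width: 0.0545
finger_force: 67.5
```

Request:
{"op": "jog_arm", "data": {
  "moves": [
    [1,[0,0,0],0],
    [1,[0,0,0],0],
    [1,[0,0,0],0],
    [1,[0,0,0],0],
    [1,[0,0,-20],0],
    [1,[0,0,-55],0],
    [1,[20,0,-100],0],
    [1,[60,0,-130],0]
  ]
}}

```text
time_s: 9.05
ee_pos: [0.4503, 0.0675, 0.1711]
orientation: [[0.075, 0.997, 0.002], [0.997, -0.075, -0.0], [-0.0, 0.002, -1.0]]
contact_force: [0.4, -0.4, -0.8]
grip_width: 0.0855
finger_force: 0.0
```

Request:
{"op": "jog_arm", "data": {
  "moves": [
    [0.6,[50,0,0],0],
    [0.6,[100,0,0],0],
    [0.6,[140,0,0],0],
    [0.6,[160,0,0],0],
    [0.6,[170,0,0],0]
  ]
}}

```text
time_s: 9.55
ee_pos: [0.4617, 0.2407, 0.1683]
orientation: [[0.068, 0.998, -0.0], [0.998, -0.068, 0.0], [0.0, -0.0, -1.0]]
contact_force: [-0.1, -1.3, 0.7]
grip_width: 0.051
finger_force: 0.0
```

Run:
```python
from h import *
im=snap('top','top2.png'); sc=snap('scene','scene3.png')
a=cv2.resize(im[225:290,275:350],(400,347),interpolation=cv2.INTER_CUBIC); b=cv2.resize(sc[210:310,280:395],(400,347),interpolation=cv2.INTER_CUBIC)
cv2.imwrite('pics/c4.png',np.hstack([a,b]))
hs=cv2.cvtColor(im,cv2.COLOR_BGR2HSV)
for nm,lo,hi in(('red',(0,170,90),(8,255,255)),('yel',(22,150,90),(35,255,255))):
    m=cv2.inRange(hs,lo,hi)[230:285,280:350]; v,u=np.nonzero(m); 
    if len(u): print(nm,len(u),u.min()+280,u.max()+280,v.min()+230,v.max()+230,np.round(1000*onz('top',(u.min()+u.max())/2+280,(v.min()+v.max())/2+230,.063),1))
hs=cv2.cvtColor(sc,cv2.COLOR_BGR2HSV)
for nm,lo,hi in(('red',(0,170,90),(8,255,255)),('yel',(22,150,90),(35,255,255))):
    m=cv2.inRange(hs,lo,hi)[210:310,280:395]; v,u=np.nonzero(m); 
    if len(u): print('scene',nm,len(u),np.round(1000*onz('scene',u.mean()+280,v.mean()+210,.068),1))
```

```text
red 118 297 309 247 258 [446.8  30.   63. ]
yel 99 317 327 248 258 [444.5 -20.6  63. ]
scene red 181 [441.9  34.7  68. ]
scene yel 132 [440.  -18.1  68. ]
```

View pics/c4.png

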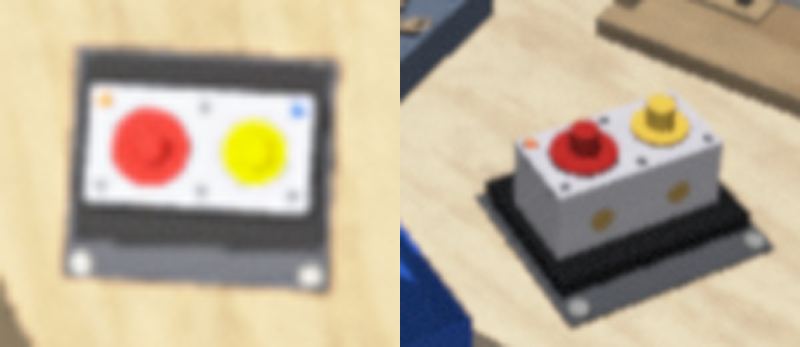

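The housing looks level and seated in the recess, with the red plug at crop (150,147) and the yellow plug at (255,152). Next come the plugs.

Request:
{"op": "jog_arm", "data": {
  "moves": [
    [0.5,[-45,0,0],0],
    [0.5,[-95,0,0],0],
    [0.5,[-145,0,10],0],
    [0.5,[-185,0,30],0],
    [0.5,[-205,0,50],0],
    [0.5,[-211,0,70],0],
    [0.5,[-211,0,90],0],
    [0.5,[-211,0,102],0]
  ]
}}

```text
time_s: 10.45
ee_pos: [0.4463, 0.0263, 0.0656]
orientation: [[0.073, 0.997, -0.001], [0.997, -0.073, -0.001], [-0.001, -0.001, -1.0]]
contact_force: [0.2, 0.6, 0.8]
grip_width: 0.0429
finger_force: 0.0
```

Request:
{"op": "jog_arm", "data": {
  "moves": [
    [0.5,[0,0,0],0],
    [0.5,[0,0,0],0],
    [0,[0,0,0],0],
    [0,[0,0,0],0],
    [0,[0,0,0],0],
    [0,[0,0,0],0],
    [0,[0,0,0],0],
    [0,[0,0,0],0]
  ]
}}

```text
time_s: 11.25
ee_pos: [0.4475, 0.0283, 0.0674]
orientation: [[0.07, 0.998, 0.001], [0.998, -0.07, 0.0], [0.0, 0.001, -1.0]]
contact_force: [-2.0, -0.1, 13.9]
grip_width: 0.0147
finger_force: 58.4
```

Request:
{"op": "jog_arm", "data": {
  "moves": [
    [0,[0,0,-5],0],
    [0,[0,0,-12],0],
    [0,[0,0,-30],0],
    [0,[0,0,-70],0],
    [0,[0,0,-90],0],
    [0,[0,0,-90],0]
  ]
}}

```text
time_s: 11.85
ee_pos: [0.4484, 0.0285, 0.1594]
orientation: [[0.07, 0.998, 0.005], [0.998, -0.07, 0.001], [0.002, 0.004, -1.0]]
contact_force: [0.2, -0.3, -1.1]
grip_width: 0.0153
finger_force: 58.6
```

Request:
{"op": "jog_arm", "data": {
  "moves": [
    [0,[10,45,0],0],
    [0,[22,93,0],0],
    [0,[33,140,0],0],
    [0,[44,188,0],0],
    [0,[54,235,0],0],
    [0,[64,275,0],0],
    [0,[68,292,10],0],
    [0,[68,298,40],0]
  ]
}}

```text
time_s: 12.65
ee_pos: [0.7518, 0.0756, 0.1172]
orientation: [[0.07, 0.998, 0.004], [0.998, -0.07, 0.001], [0.001, 0.004, -1.0]]
contact_force: [0.2, -0.1, -0.4]
grip_width: 0.0149
finger_force: 58.8
```

Request:
{"op": "jog_arm", "data": {
  "moves": [
    [0,[0,0,30],0],
    [0,[0,0,60],0],
    [0,[0,0,80],0],
    [0,[0,0,93],0],
    [0,[0,0,95],0],
    [0,[0,0,95],0]
  ]
}}

```text
time_s: 13.25
ee_pos: [0.7496, 0.0749, 0.0222]
orientation: [[0.071, 0.998, 0.001], [0.998, -0.071, -0.0], [0.0, 0.001, -1.0]]
contact_force: [0.5, -0.7, -0.2]
grip_width: 0.0152
finger_force: 58.8
```

Request:
{"op": "jog_arm", "data": {
  "moves": [
    [0.4,[0,0,0],0],
    [0.4,[0,0,0],0],
    [0.4,[0,0,0],0],
    [0.5,[0,0,-20],0],
    [0.5,[0,0,-60],0],
    [0.5,[0,0,-110],0],
    [0.5,[0,0,-135],0],
    [0.5,[0,0,-135],0]
  ]
}}

```text
time_s: 14.05
ee_pos: [0.7513, 0.0749, 0.1631]
orientation: [[0.071, 0.997, 0.008], [0.998, -0.071, 0.001], [0.002, 0.008, -1.0]]
contact_force: [1.2, 0.3, 0.1]
grip_width: 0.0428
finger_force: 0.0
```

Run:
```python
from h import *
print(telemetry.state()['ee_pos']); im=snap('scene','scene4.png'); cv2.imwrite('pics/c5.png',cv2.resize(im[170:310,205:395],(760,560),interpolation=cv2.INTER_CUBIC))
```

```text
[0.75134741 0.07494756 0.16314457]
```

View pics/c5.png

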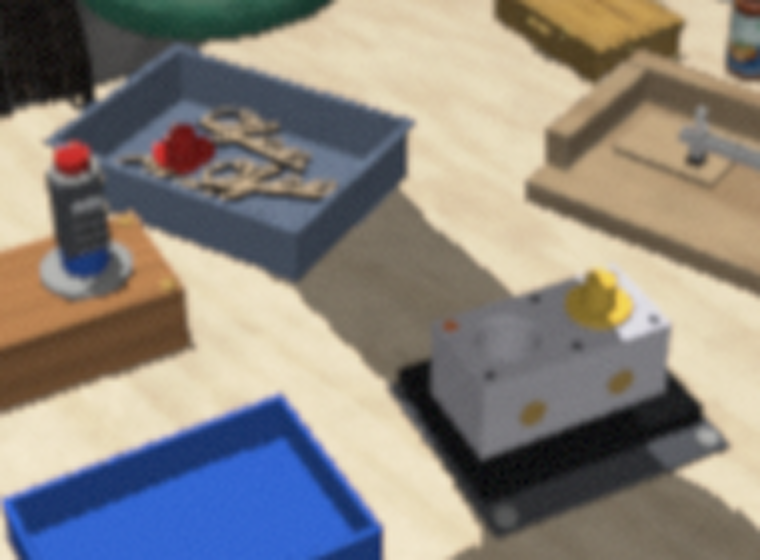

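The red plug lies in the tray at crop (182,148); the large bore is open. Now the yellow plug.

Request:
{"op": "jog_arm", "data": {
  "moves": [
    [0.5,[-18,-45,0],0],
    [0.5,[-36,-92,0],0],
    [0.5,[-55,-139,0],0],
    [0.5,[-73,-186,0],0],
    [0.5,[-92,-233,0],0],
    [0.5,[-108,-275,0],0],
    [0.5,[-118,-295,10],0],
    [0.5,[-118,-300,30],0]
  ]
}}

```text
time_s: 14.9
ee_pos: [0.4396, -0.0226, 0.1274]
orientation: [[0.072, 0.997, 0.001], [0.997, -0.072, 0.001], [0.001, 0.001, -1.0]]
contact_force: [0.9, 1.6, -0.7]
grip_width: 0.0425
finger_force: 0.0
```

Request:
{"op": "jog_arm", "data": {
  "moves": [
    [0.5,[0,0,20],0],
    [0.5,[0,0,45],0],
    [0.5,[0,0,60],0],
    [0.5,[0,0,65.5],0],
    [0.5,[0,0,65.5],0],
    [0.5,[0,0,65.5],0]
  ]
}}

```text
time_s: 15.5
ee_pos: [0.4418, -0.0216, 0.0616]
orientation: [[0.071, 0.998, 0.0], [0.998, -0.071, 0.0], [0.0, 0.0, -1.0]]
contact_force: [0.3, 0.4, 0.5]
grip_width: 0.0427
finger_force: 0.0
```

Request:
{"op": "jog_arm", "data": {
  "moves": [
    [0,[0,0,0],0],
    [0,[0,0,0],0],
    [0,[0,0,0],0],
    [0,[0,0,0],0],
    [0,[0,0,0],0],
    [0,[0,0,-5],0],
    [0,[0,0,-12],0],
    [0,[0,0,-40],0]
  ]
}}

```text
time_s: 16.3
ee_pos: [0.4407, -0.0216, 0.1007]
orientation: [[0.07, 0.998, -0.003], [0.998, -0.07, -0.0], [-0.001, -0.003, -1.0]]
contact_force: [-0.3, 0.3, 0.1]
grip_width: 0.0156
finger_force: 68.6
```

Request:
{"op": "jog_arm", "data": {
  "moves": [
    [0,[0,0,-30],0],
    [0,[0,0,-55],0],
    [0,[0,0,-55],0],
    [0,[0,0,-55],0]
  ]
}}

```text
time_s: 16.7
ee_pos: [0.4418, -0.0213, 0.1566]
orientation: [[0.07, 0.998, 0.001], [0.998, -0.07, 0.0], [0.001, 0.001, -1.0]]
contact_force: [-0.4, 0.7, 0.3]
grip_width: 0.0152
finger_force: 68.6
```

Request:
{"op": "jog_arm", "data": {
  "moves": [
    [0,[15,45,0],0],
    [0,[30,92,0],0],
    [0,[45,139,0],0],
    [0,[60,186,0],0],
    [0,[72,220,0],0],
    [0,[74,230,20],0],
    [0,[74,230,50],0],
    [0,[74,230,60],0]
  ]
}}

```text
time_s: 17.5
ee_pos: [0.6743, 0.0359, 0.0918]
orientation: [[0.07, 0.997, -0.005], [0.998, -0.07, -0.001], [-0.001, -0.005, -1.0]]
contact_force: [-1.4, 0.0, -0.2]
grip_width: 0.0153
finger_force: 68.6
```

Request:
{"op": "jog_arm", "data": {
  "moves": [
    [0,[0,0,30],0],
    [0,[0,0,55],0],
    [0,[0,0,70],0],
    [0,[0,0,75],0],
    [0,[0,0,75],0]
  ]
}}

```text
time_s: 18.0
ee_pos: [0.6762, 0.0359, 0.021]
orientation: [[0.071, 0.998, -0.0], [0.998, -0.071, -0.0], [-0.0, -0.0, -1.0]]
contact_force: [0.5, -0.2, 0.2]
grip_width: 0.0149
finger_force: 68.6
```

Request:
{"op": "jog_arm", "data": {
  "moves": [
    [0.4,[0,0,0],0],
    [0.4,[0,0,0],0],
    [0.4,[0,0,0],0],
    [0.5,[0,0,-20],0],
    [0.5,[0,0,-60],0],
    [0.5,[0,0,-110],0],
    [0.7,[0,0,-150],0],
    [0.7,[0,0,-170],0]
  ]
}}

```text
time_s: 18.8
ee_pos: [0.6775, 0.0359, 0.1956]
orientation: [[0.071, 0.997, 0.005], [0.997, -0.071, 0.001], [0.001, 0.005, -1.0]]
contact_force: [0.3, 0.4, 0.5]
grip_width: 0.0599
finger_force: 0.0
```

Request:
{"op": "jog_arm", "data": {
  "moves": [
    [0.7,[0,0,0],0],
    [0.7,[0,0,0],0],
    [0.7,[0,0,0],0]
  ]
}}

```text
time_s: 19.1
ee_pos: [0.6757, 0.0361, 0.19]
orientation: [[0.07, 0.998, -0.002], [0.998, -0.07, -0.0], [-0.0, -0.002, -1.0]]
contact_force: [-0.2, -0.4, -0.4]
grip_width: 0.0597
finger_force: 0.0
```

```bash
cat > m2.py <<'E'
from h import *
import sys
t=sys.argv[1]; print(telemetry.state()['ee_pos']); im=snap('scene','s_%s.png'%t); tp=snap('top','t_%s.png'%t)
a=cv2.resize(im[165:315,130:395],(795,450),interpolation=cv2.INTER_CUBIC)
b=cv2.resize(tp[225:290,275:350],(173,150),interpolation=cv2.INTER_CUBIC); cv2.imwrite('pics/v_%s.png'%t,np.vstack([a,cv2.copyMakeBorder(b,0,0,0,795-173,cv2.BORDER_CONSTANT)]))
E
python3 m2.py a
```

```text
[0.67570931 0.03611097 0.18997254]
```

View pics/v_a.png

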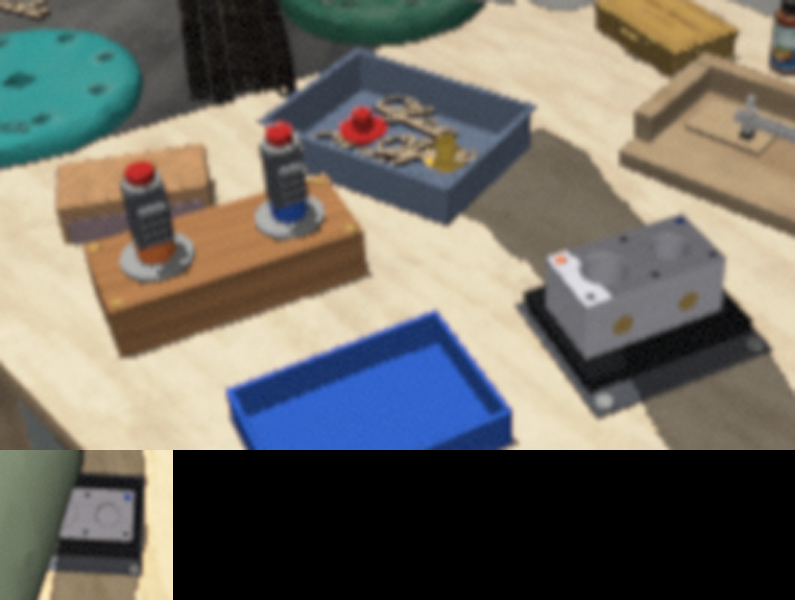

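Both plugs are in the tray, red at (362,128) and yellow at (445,152), and both bores are open. Next I'll triangulate the gauge buttons.

Run:
```python
from h import *
def c(imf,roi):
    im=cv2.imread(imf);hs=cv2.cvtColor(im,cv2.COLOR_BGR2HSV); m=cv2.inRange(hs,(0,150,90),(9,255,255))|cv2.inRange(hs,(172,150,90),(180,255,255)); x0,y0,x1,y1=roi
    v,u=np.nonzero(m[y0:y1,x0:x1]); return u.mean()+x0,v.mean()+y0,len(u)
def tri(a,b):
    A=[];B=[]
    for cam,p in(('top',a),('scene',b)):
        o,d=ray(cam,*p[:2]); d/=np.linalg.norm(d); M=np.eye(3)-np.outer(d,d); A.append(M);B.append(M@o)
    return np.linalg.lstsq(np.vstack(A),np.hstack(B),rcond=None)[0]
for n,ra,rb in(('large',(195,172,218,194),(170,212,190,228)),('small',(230,172,252,194),(215,200,235,216))):
    a=c('pics/top0.png',ra);b=c('pics/scene0.png',rb); print(n,np.round(a),np.round(b),np.round(1000*tri(a,b),1),np.round(1000*onz('top',*a[:2],.118),1),np.round(1000*onz('scene',*b[:2],.118),1))
# flanges: light grey in rack
im=cv2.imread('pics/top0.png');hs=cv2.cvtColor(im,cv2.COLOR_BGR2HSV)
for x0,x1 in((190,228),(228,264)):
    m=cv2.inRange(hs,(0,0,120),(180,70,255))[172:205,x0:x1]; v,u=np.nonzero(m); r=[u.min()+x0,u.max()+x0,v.min()+172,v.max()+172]; print(r, np.round(1000*onz('top',(r[0]+r[1])/2,(r[2]+r[3])/2,.047),1), 'right edge',np.round(1000*onz('top',r[1]+.5,(r[2]+r[3])/2,.047),1),'bottom',np.round(1000*onz('top',(r[0]+r[1])/2,r[3]+.5,.047),1))
```

```text
large [204. 181.  41.] [176. 222.  57.] [634.4 284.3 117.4] [634.4 284.4 118. ] [633.2 284.2 118. ]
small [240. 182.  38.] [223. 209.  44.] [630.4 188.3 117.5] [630.8 189.1 118. ] [628.8 187.7 118. ]
[np.int64(190), np.int64(220), np.int64(172), np.int64(204)] [629.9 300.7  47. ] right edge [628.9 257.5  47. ] bottom [583.6 299.7  47. ]
[np.int64(237), np.int64(263), np.int64(172), np.int64(195)] [639.9 175.4  47. ] right edge [639.1 137.9  47. ] bottom [606.1 175.2  47. ]
```

Request:
{"op": "jog_arm", "data": {
  "moves": [
    [1,[40,-15,0],-2.5],
    [1,[85,-32,0],-2.5],
    [1,[125,-48,0],-2.5],
    [1,[145,-55,0],-2.5],
    [1,[149,-56,0],-2.5],
    [1,[149,-56,0],-2.5],
    [1,[149,-56,0],-2.5]
  ]
}}

```text
time_s: 19.9
ee_pos: [0.6312, 0.1869, 0.1907]
orientation: [[0.029, 1.0, -0.0], [1.0, -0.029, -0.001], [-0.001, -0.0, -1.0]]
contact_force: [0.7, -0.1, -0.2]
grip_width: 0.0854
finger_force: 0.0
```

Run:
```python
from h import *
im=snap('top','t_b.png'); print(telemetry.state()['ee_pos'])
cv2.imwrite('pics/v_b.png',cv2.resize(im[150:300,180:360],(720,600),interpolation=cv2.INTER_CUBIC))
```

```text
[0.63130168 0.18678548 0.19077645]
```

View pics/v_b.png

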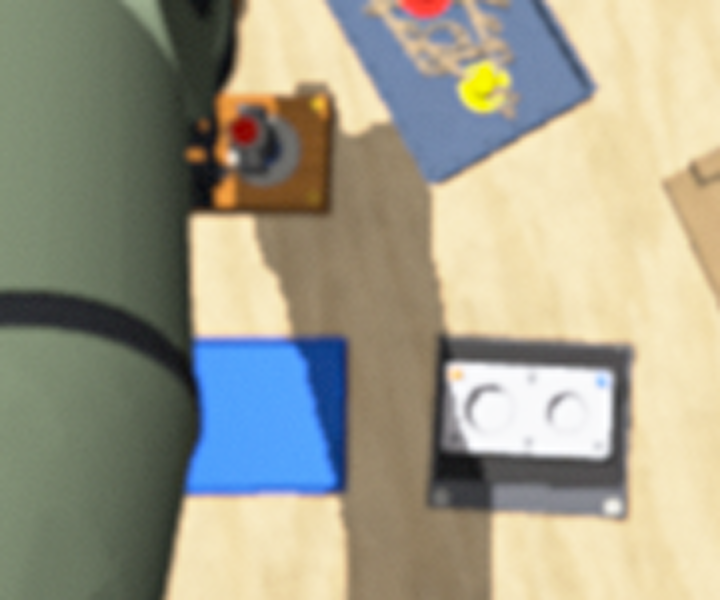

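The arm is clear of the nest. The housing's top face spans crop (445,362)–(614,462), with bores near (490,408) and (568,412). I'll fit the face.

Run:
```python
from m1 import *
im=cv2.imread('pics/t_b.png')
print(cv2.cvtColor(im,cv2.COLOR_BGR2GRAY)[236:272:2,286:338:3])
for th in(75,85,95,110): quad('top',im,lambda h:h[...,2]>th,(289,237,336,268),.059,'face%d'%th)
```

```text
[[126  87  68  85  86  87  90  92  94  96  98 103 116 124 138 135 148 161]
 [130  77  52  81  80  80  80  80  79  80  80  82  80  81  80  82  90 123]
 [127  74 120 158 146 137 127 112 108  97  90  85  83  83  80  82  80 134]
 [132  68 210 238 251 248 245 240 239 223 233 232 210 202 179 160  82 152]
 [133  67 205 227 251 249 249 250 249 218 251 250 250 250 241 227  91 152]
 [131  62 174 250 228 184 202 248 249 243 249 249 248 250 243 222  81 139]
 [129  60 153 248 138 227 230 242 249 249 249 207 207 243 249 248  68 140]
 [128  55 139 232 168 250 250 244 249 249 237 168 247 236 249 250  66 150]
 [129  56 138 226 228 249 249 245 248 249 218 242 249 244 248 250  72 155]
 [130  52 142 221 222 249 249 242 249 249 221 249 249 246 248 250  74 143]
 [133  51 142 224 215 248 247 245 249 249 243 245 247 244 249 249  74 143]
 [133  52 127 179 246 241 246 249 249 248 249 244 244 248 249 239  73 172]
 [131  55 120 145 251 250 250 250 242 237 249 249 250 249 240 230  74 176]
 [128  44  88 104 202 214 225 232 234 241 249 249 249 249 239 222  72 176]
 [125  37  25  27  43  75  82  90  99 109 119 125 130 141 168 133  73 194]
 [119  34  26  25  25  72  83  82  80  78  79  74  75  76  75  70  74 196]
 [117  32  29  25  22  67  83  82  84  80  82  81  82  82  81  81  78 188]
 [110  53  51  48  46  59  90  91  92  95  88  79  80  80  79  83  83 190]]
face75 ctr [448.    6.2] yaw -1.1 half 40.9 62.9 [('+x', 40.9, -1.1), ('-x', 40.5, -1.77), ('+y', 60.2, -4.51), ('-y', 62.6, -1.44)]
face85 ctr [451.4   5.9] yaw -1.44 half 37.8 62.5 [('+x', 36.9, -0.01), ('-x', 35.8, -4.22), ('+y', 58.7, -5.83), ('-y', 61.2, 0.54)]
face95 ctr [448.    6.7] yaw -3.85 half 32.3 58.2 [('+x', 31.8, -3.99), ('-x', 31.7, -4.72), ('+y', 56.5, -2.14), ('-y', 57.5, -2.86)]
face110 ctr [447.8   6.9] yaw -3.88 half 31.5 57.6 [('+x', 31.2, -4.02), ('-x', 30.8, -4.67), ('+y', 55.5, -1.48), ('-y', 57.0, -3.05)]
```

Request:
{"op": "jog_arm", "data": {
  "moves": [
    [1,[1.5,-1,30],0],
    [1,[1.5,-1,70],0],
    [1,[1.5,-1,105],0],
    [1,[1.5,-1,124],0],
    [1,[1.5,-1,124],0],
    [1,[1.5,-1,124],0]
  ]
}}

```text
time_s: 20.55
ee_pos: [0.6305, 0.1891, 0.0676]
orientation: [[0.028, 1.0, 0.0], [1.0, -0.028, -0.0], [-0.0, 0.0, -1.0]]
contact_force: [-0.4, -0.7, 0.6]
grip_width: 0.0854
finger_force: 0.0
```

Request:
{"op": "jog_arm", "data": {
  "moves": [
    [0,[0,0,0],0],
    [0,[0,0,0],0],
    [0,[0,0,0],0],
    [0,[0,0,0],0],
    [0,[0,0,0],0],
    [0,[0,0,0],0],
    [0,[0,0,0],0],
    [0,[0,0,0],0]
  ]
}}

```text
time_s: 21.35
ee_pos: [0.6303, 0.1903, 0.0689]
orientation: [[0.027, 1.0, 0.001], [1.0, -0.027, 0.001], [0.001, 0.001, -1.0]]
contact_force: [-9.2, -2.2, 25.4]
grip_width: 0.0222
finger_force: 58.3
```

Request:
{"op": "jog_arm", "data": {
  "moves": [
    [0,[0,0,-5],0],
    [0,[0,0,-15],0],
    [0,[0,0,-35],0],
    [0,[0,0,-60],0],
    [0,[0,0,-85],0],
    [0,[0,0,-95],0],
    [0,[0,0,-95],0],
    [0,[0,0,-95],0]
  ]
}}

```text
time_s: 22.15
ee_pos: [0.6295, 0.1901, 0.1611]
orientation: [[0.027, 1.0, -0.001], [1.0, -0.027, -0.0], [-0.0, -0.001, -1.0]]
contact_force: [0.8, 0.2, -3.1]
grip_width: 0.0217
finger_force: 59.0
```

Run:
```python
from h import *
s=telemetry.state(); print(s['ee_pos'],s['contact_force'],s['moment'])
im=snap('scene','s_c.png'); tp=snap('top','t_c.png'); p=proj('scene',[.63,.19,.13]).astype(int); q=proj('top',[.63,.19,.13]).astype(int)
a=im[p[1]-45:p[1]+45,p[0]-40:p[0]+40]; b=tp[q[1]-45:q[1]+45,q[0]-30:q[0]+50]
cv2.imwrite('pics/v_c.png',np.hstack([cv2.resize(x,(400,450),interpolation=cv2.INTER_CUBIC) for x in(a,b)])); print(p,q)
```

```text
[0.62945684 0.19011162 0.16109142] [ 0.76092401  0.21237343 -3.09437543] [0.00920539 0.04519279 0.04162883]
[220 204] [238 181]
```

View pics/v_c.png

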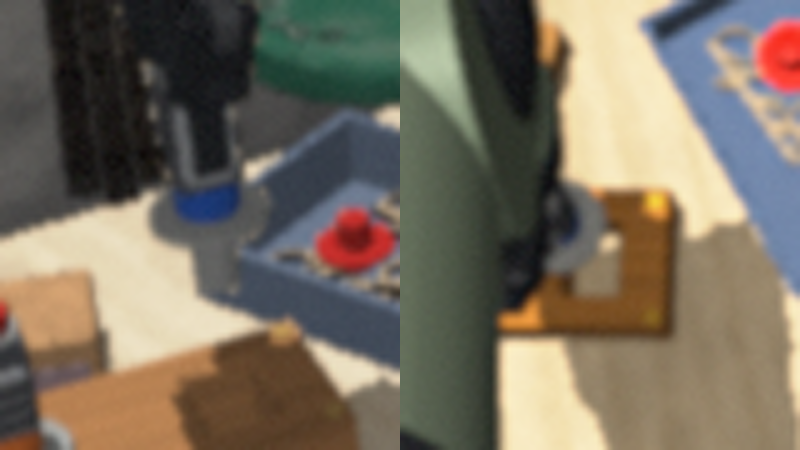

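The blue-band gauge hangs upright in the gripper; its flange is at left crop (203,215) and right crop (560,229). I'll compute its offset from the TCP.

Run:
```python
from h import *
print(np.round(1000*onz('top',240,181.6,.139),1)); print(np.round(1000*onz('scene',220.4,202,.138),1))
# scene: flange grey extents rowwise / blue band
im=cv2.imread('pics/s_c.png'); hs=cv2.cvtColor(im,cv2.COLOR_BGR2HSV)
m=cv2.inRange(hs,(108,170,50),(125,255,255))[185:210,205:240]; v,u=np.nonzero(m); print('band',len(u),u.mean()+205,v.mean()+185,u.min()+205,u.max()+205,np.round(1000*onz('scene',(u.min()+u.max())/2+205,v.mean()+185,.1445),1))
# bores from t_b / dark crescents: nest target px checks
for P in([.444,-.0212,.059],[.4475,.0306,.059]): print(np.round(proj('top',P),1))
```

```text
[627.4 184.7 139. ]
[626.9 191.4 138. ]
band 45 221.33333333333334 199.2888888888889 216 226 [626.1 189.6 144.5]
[322.2 253.2]
[302.8 252.3]
```

Request:
{"op": "jog_arm", "data": {
  "moves": [
    [0,[-34,-28,0],0],
    [0,[-68,-57,0],0],
    [0,[-102,-85,0],0],
    [0,[-136,-114,0],0],
    [0,[-170,-142,0],0],
    [0,[-200,-167,0],0],
    [0,[-213,-178,0],0],
    [0,[-215,-180,0],0]
  ]
}}

```text
time_s: 23.05
ee_pos: [0.443, -0.0214, 0.1618]
orientation: [[0.029, 1.0, -0.001], [1.0, -0.029, -0.0], [-0.0, -0.001, -1.0]]
contact_force: [1.4, 0.9, -2.9]
grip_width: 0.0215
finger_force: 59.1
```

Request:
{"op": "jog_arm", "data": {
  "moves": [
    [0,[0,0,10],0],
    [0,[0,0,20],0],
    [0,[0,0,25],0],
    [0,[0,0,25],0],
    [0,[0,0,25],0]
  ]
}}

```text
time_s: 23.55
ee_pos: [0.4443, -0.0197, 0.1367]
orientation: [[0.027, 1.0, -0.001], [1.0, -0.027, -0.0], [-0.0, -0.001, -1.0]]
contact_force: [-0.1, 0.7, -2.8]
grip_width: 0.022
finger_force: 59.1
```

Run:
```python
from h import *
s=telemetry.state(); print(s['ee_pos'],s['contact_force'])
im=snap('scene','s_d.png'); p=proj('scene',[.444,-.02,.085]).astype(int)
a=im[p[1]-45:p[1]+45,p[0]-60:p[0]+60]
cv2.imwrite('pics/v_d.png',cv2.resize(a,(800,600),interpolation=cv2.INTER_CUBIC)); print(p)
for z in(.059,.075): print(proj('scene',[.4442,-.021,z]))
```

```text
[ 0.44430333 -0.01973896  0.13670713] [-0.06150416  0.67533013 -2.84047106]
[354 237]
[353.90735482 246.69882504]
[354.40235549 240.6540127 ]
```

View pics/v_d.png

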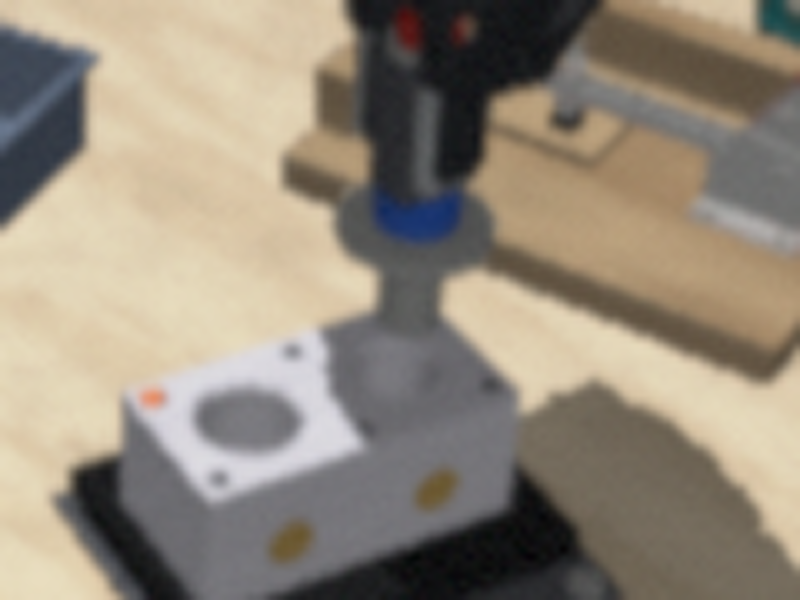

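The nose is centred near crop column 410 and the bore near 398, so the gauge sits slightly to the right. I'll measure this at sub-pixel level.

Run:
```python
from h import *
im=cv2.imread('pics/s_d.png'); s=im[:,:,2].astype(int)
for r in(234,236,238,240): print(r,s[r,344:368])
for r in(247,249): print(r,s[r,340:366])
for r in range(224,232,2): print(r, s[r,338:374])
```

```text
234 [225 228 228 228 227 218 171 113  87  87  88  91  93  91  91 100 148 192
 210 214 218 220 219 214]
236 [221 221 222 223 224 216 165 107  87  90  92  94  95  92  93 111 171 209
 221 221 222 221 219 219]
238 [218 215 208 199 188 170 128  94  86  89  92  95  92  93  90 115 180 215
 223 224 223 221 222 220]
240 [159 141 125 118 111 104  96  92  89  91  94  93  95  91  85  91 120 158
 196 217 222 223 222 221]
247 [216 208 179 134 109 104 100 103 107 114 119 122 121 121 117 116 111 104
  98  96 100 103 104 105 105 104]
249 [216 214 202 152 113 105 104 104 109 114 119 121 120 120 118 112 107 100
  97  99 104 103 104 107 106 103]
224 [219 219 221 221 219 193 135  93  86  81  81  70  47  30  26  28  26  25
  26  24  28  24  23  27  40  69  78  81  88 112 154 178 182 182 180 180]
226 [215 215 218 218 218 194 138  95  85  84  85  79  68  55  40  33  31  31
  29  30  29  30  33  43  63  76  78  80  82 100 146 171 178 181 181 181]
228 [213 212 214 217 218 214 182 128  94  84  85  85  84  81  78  70  69  67
  62  62  64  67  75  77  80  81  83  85  81  88 115 137 148 157 166 172]
230 [215 217 218 219 220 220 218 195 158 129 107  95  90  88  87  84  85  82
  85  83  87  85  87  85  85  88  86  87  95  92  92  92  95 100 109 121]
```

Request:
{"op": "jog_arm", "data": {
  "moves": [
    [0,[0.3,0,8],0],
    [0,[0.3,0,16],0],
    [0,[0.3,0,21],0],
    [0,[0.3,0,21],0]
  ]
}}

```text
time_s: 24.0
ee_pos: [0.4438, -0.0194, 0.1152]
orientation: [[0.027, 1.0, -0.001], [1.0, -0.027, 0.0], [0.0, -0.001, -1.0]]
contact_force: [-0.2, 3.3, -3.3]
grip_width: 0.0215
finger_force: 59.0
```

Request:
{"op": "jog_arm", "data": {
  "moves": [
    [0,[0.5,0,5],0],
    [0,[0.5,0,10],0],
    [0,[0.5,0,10],0],
    [0,[0.5,0,10],0]
  ]
}}

```text
time_s: 24.4
ee_pos: [0.4441, -0.0192, 0.1059]
orientation: [[0.027, 1.0, -0.0], [1.0, -0.027, -0.0], [-0.0, -0.0, -1.0]]
contact_force: [0.5, 3.0, -3.8]
grip_width: 0.0219
finger_force: 59.0
```

Request:
{"op": "jog_arm", "data": {
  "moves": [
    [0,[0.5,0,5],0],
    [0,[0.5,0,10],0],
    [0,[0.5,0,14],0],
    [0,[0.5,0,16],0],
    [0,[0.5,0,16],0]
  ]
}}

```text
time_s: 24.9
ee_pos: [0.4441, -0.0187, 0.0897]
orientation: [[0.027, 1.0, -0.001], [1.0, -0.027, -0.0], [-0.0, -0.001, -1.0]]
contact_force: [-0.2, 0.9, -3.3]
grip_width: 0.0219
finger_force: 59.1
```

Request:
{"op": "jog_arm", "data": {
  "moves": [
    [0,[1,0,0],0],
    [0,[2,0,0],0],
    [0,[2,0,0],0]
  ]
}}

```text
time_s: 25.2
ee_pos: [0.4444, -0.0166, 0.0901]
orientation: [[0.027, 1.0, 0.0], [1.0, -0.027, -0.0], [-0.0, 0.0, -1.0]]
contact_force: [-0.7, -0.3, -2.8]
grip_width: 0.0216
finger_force: 59.1
```

Request:
{"op": "jog_arm", "data": {
  "moves": [
    [0,[1,0,0],0],
    [0,[2,0,0],0],
    [0,[2,0,0],0]
  ]
}}

```text
time_s: 25.5
ee_pos: [0.4444, -0.0145, 0.09]
orientation: [[0.027, 1.0, 0.0], [1.0, -0.027, 0.0], [0.0, 0.0, -1.0]]
contact_force: [0.5, 0.3, -2.5]
grip_width: 0.0221
finger_force: 59.1
```

Request:
{"op": "jog_arm", "data": {
  "moves": [
    [0,[1,0,0],0],
    [0,[1,0,0],0],
    [0,[1,0,0],0]
  ]
}}

```text
time_s: 25.8
ee_pos: [0.4444, -0.0136, 0.09]
orientation: [[0.027, 1.0, -0.0], [1.0, -0.027, -0.0], [-0.0, -0.0, -1.0]]
contact_force: [-0.4, -0.3, -2.3]
grip_width: 0.0218
finger_force: 59.1
```

Request:
{"op": "jog_arm", "data": {
  "moves": [
    [0,[1,0,0],0],
    [0,[1,0,0],0],
    [0,[1,0,0],0]
  ]
}}

```text
time_s: 26.1
ee_pos: [0.4444, -0.0127, 0.09]
orientation: [[0.027, 1.0, 0.0], [1.0, -0.027, -0.0], [-0.0, 0.0, -1.0]]
contact_force: [-0.5, -0.2, -1.6]
grip_width: 0.0217
finger_force: 59.1
```

Request:
{"op": "jog_arm", "data": {
  "moves": [
    [0,[0.7,0,0],0],
    [0,[0.7,0,0],0],
    [0,[0.7,0,0],0]
  ]
}}

```text
time_s: 26.4
ee_pos: [0.4444, -0.0122, 0.09]
orientation: [[0.027, 1.0, 0.0], [1.0, -0.027, -0.0], [-0.0, 0.0, -1.0]]
contact_force: [-0.4, -3.8, -0.5]
grip_width: 0.0218
finger_force: 59.3
```

Request:
{"op": "jog_arm", "data": {
  "moves": [
    [0,[-1.5,0,0],0],
    [0,[-3.2,0,0],0],
    [0,[-3.2,0,2],0],
    [0,[-3.2,0,3.7],0],
    [0,[-3.2,0,3.7],0],
    [0,[-3.2,0,3.7],0]
  ]
}}

```text
time_s: 27.0
ee_pos: [0.4443, -0.0151, 0.0862]
orientation: [[0.027, 1.0, -0.0], [1.0, -0.027, 0.0], [0.0, -0.0, -1.0]]
contact_force: [0.2, 1.1, -2.7]
grip_width: 0.022
finger_force: 59.1
```

Request:
{"op": "jog_arm", "data": {
  "moves": [
    [0,[-0.3,0,0.4],0],
    [0,[-0.3,0,0.8],0],
    [0,[-0.3,0,0.8],0]
  ]
}}

```text
time_s: 27.3
ee_pos: [0.4444, -0.0152, 0.086]
orientation: [[0.027, 1.0, 0.0], [1.0, -0.027, 0.001], [0.001, 0.0, -1.0]]
contact_force: [-4.6, 2.3, 16.5]
grip_width: 0.0218
finger_force: 60.8
```

Request:
{"op": "jog_arm", "data": {
  "moves": [
    [0.4,[0,0,-0.5],0],
    [0.7,[0,0,-0.5],0],
    [1,[0,0,-0.5],0],
    [1,[0,0,-0.5],0],
    [1,[0,0,-0.5],0],
    [1,[0,0,-0.5],0],
    [1,[0,0,-20],0],
    [1,[0,0,-50],0]
  ]
}}

```text
time_s: 28.1
ee_pos: [0.4434, -0.0157, 0.1351]
orientation: [[0.027, 1.0, -0.003], [1.0, -0.027, -0.001], [-0.001, -0.003, -1.0]]
contact_force: [-0.2, 0.6, 1.1]
grip_width: 0.0852
finger_force: 0.0
```

Request:
{"op": "jog_arm", "data": {
  "moves": [
    [1,[0,0,-30],0],
    [1,[40,0,-50],0],
    [1,[90,0,-50],0],
    [1,[140,0,-50],0],
    [1,[180,0,-50],0],
    [0,[200,0,-50],0],
    [0,[200,0,-50],0],
    [0,[200,0,-50],0]
  ]
}}

```text
time_s: 28.9
ee_pos: [0.4496, 0.1842, 0.1854]
orientation: [[0.027, 1.0, -0.0], [1.0, -0.027, -0.0], [-0.0, -0.0, -1.0]]
contact_force: [0.3, -0.2, -0.1]
grip_width: 0.0438
finger_force: 0.0
```

```bash
cat > m3.py <<'E'
from h import *
def redc(im,c,w):
    hs=cv2.cvtColor(im,cv2.COLOR_BGR2HSV); m=cv2.inRange(hs,(0,150,70),(9,255,255))|cv2.inRange(hs,(172,150,70),(180,255,255)); x0,y0=int(c[0]-w),int(c[1]-w)
    m=m[y0:y0+2*w,x0:x0+2*w]; v,u=np.nonzero(m); return (u.mean()+x0,v.mean()+y0,len(u)) if len(u) else None
def tri(a,b):
    A=[];B=[]
    for cam,p in(('top',a),('scene',b)):
        o,d=ray(cam,*p[:2]); d/=np.linalg.norm(d); M=np.eye(3)-np.outer(d,d); A.append(M);B.append(M@o)
    return 1000*np.linalg.lstsq(np.vstack(A),np.hstack(B),rcond=None)[0]
def button(P,t,w=9):
    i1=snap('top','t_%s.png'%t); i2=snap('scene','s_%s.png'%t); a=redc(i1,proj('top',P),w); b=redc(i2,proj('scene',P),w); print(a,b)
    if a and b: print('tri',np.round(tri(a,b),1))
    if a: print('top',np.round(1000*onz('top',*a[:2],P[2]),1))
    if b: print('scene',np.round(1000*onz('scene',*b[:2],P[2]),1))
E
python3 - <<'E'
from m3 import *
print(telemetry.state()['ee_pos']); button([.444,-.018,.135],'e',12)
im=cv2.imread('pics/t_e.png'); cv2.imwrite('pics/v_e.png',np.hstack([cv2.resize(im[225:285,280:345],(400,369),interpolation=cv2.INTER_CUBIC),cv2.resize(cv2.imread('pics/s_e.png')[190:280,305:402],(400,369),interpolation=cv2.INTER_CUBIC)]))
E
```

```text
[0.44956997 0.18417098 0.18535761]
(np.float64(321.0833333333333), np.float64(251.91666666666666), 24) (np.float64(354.734693877551), np.float64(217.12244897959184), 49)
tri [445.8 -18.5 134.2]
top [445.7 -18.6 135. ]
scene [445.  -17.6 135. ]
```

View pics/v_e.png

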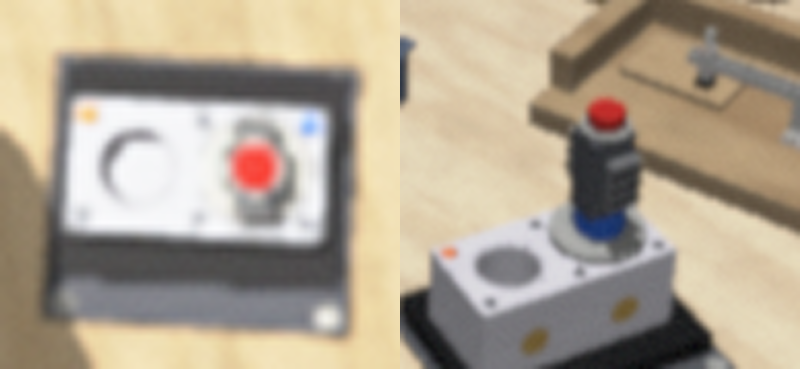

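The blue gauge stands upright in the small bore with its flange flat, red button at left crop (255,168); the pads lie along world x. Now check centring numerically.

Run:
```python
from m3 import *
im=cv2.imread('pics/t_e.png'); S=8; x0,y0=280,225
g=cv2.resize(im[225:285,280:345],None,fx=S,fy=S,interpolation=cv2.INTER_CUBIC); hs=cv2.cvtColor(g,cv2.COLOR_BGR2HSV)
def P(u,v,z=.059): return np.round(1000*onz('top',(u+.5)/S-.5+x0,(v+.5)/S-.5+y0,z)[:2],1)
m=(hs[...,2]>170).astype(np.uint8)*255; m[:100]=0; m[330:]=0; m[:,:70]=0; m[:,440:]=0
m=cv2.morphologyEx(m,cv2.MORPH_CLOSE,np.ones((81,81))); m=cv2.morphologyEx(m,cv2.MORPH_OPEN,np.ones((31,31)))
c=max(cv2.findContours(m,cv2.RETR_EXTERNAL,cv2.CHAIN_APPROX_NONE)[0],key=cv2.contourArea); b=cv2.boxPoints(cv2.minAreaRect(c)); print('face',[P(*q) for q in b],P(*b.mean(0)))
# large bore mouth: dark crescent & interior boundary
gr=cv2.cvtColor(g,cv2.COLOR_BGR2GRAY); o=cv2.inRange(hs,(5,100,150),(20,255,255)); bl=cv2.inRange(hs,(105,80,150),(125,255,255))
for n,k in(('or',o),('bl',bl)):
    k[:100]=0;k[330:]=0;k[:,:70]=0;k[:,440:]=0
    v,u=np.nonzero(k); print(n,len(u),P(u.mean(),v.mean()))
d=((gr<215)).astype(np.uint8); d[:150]=0; d[280:]=0; d[:,:110]=0; d[:,250:]=0
v,u=np.nonzero(d); print('crescent',u.min(),u.max(),v.min(),v.max(),P(u.min(),v.mean()),P(u.mean(),v.min()))
q=cv2.HoughCircles(gr[120:310,100:260],cv2.HOUGH_GRADIENT,1,50,param1=60,param2=12,minRadius=38,maxRadius=56); print(q, [P(a[0]+100,a[1]+120) for a in (q[0] if q is not None else [])])
```

```text
face [array([422.7,  72.7]), array([481.7,  69.1]), array([473., -51.]), array([414.3, -46.5])] [447.8  11. ]
or 67 [472.   54.1]
bl 142 [465.  -41.8]
crescent 110 209 150 279 [455.9  56. ] [471.5  40.4]
[[[81.5 96.5 51. ]]] [array([449.2,  32.1])]
```

Request:
{"op": "jog_arm", "data": {
  "moves": [
    [0,[-45,0,0],0],
    [0,[-95,0,0],0],
    [0,[-145,0.5,0],0],
    [0,[-180,1,5],0],
    [0,[-202.5,1,25],0],
    [0,[-202.5,1,38],0],
    [0,[-202.5,1,38],0],
    [0,[-202.5,1,38],0]
  ]
}}

```text
time_s: 29.8
ee_pos: [0.4452, -0.0184, 0.1478]
orientation: [[0.028, 1.0, -0.0], [1.0, -0.028, -0.0], [-0.0, -0.0, -1.0]]
contact_force: [1.0, 0.9, 0.9]
grip_width: -0.0001
finger_force: 0.0
```

Request:
{"op": "jog_arm", "data": {
  "moves": [
    [0,[0,0,4],0],
    [0,[0,0,8],0],
    [0,[0,0,12],0],
    [0,[0,0,14.5],0],
    [0,[0,0,15.5],0],
    [0,[0,0,15.5],0]
  ]
}}

```text
time_s: 30.4
ee_pos: [0.4455, -0.0178, 0.1321]
orientation: [[0.027, 1.0, 0.0], [1.0, -0.027, 0.0], [0.0, 0.0, -1.0]]
contact_force: [-0.5, 2.5, 4.9]
grip_width: 0.0003
finger_force: 2.2
```

Request:
{"op": "jog_arm", "data": {
  "moves": [
    [0,[0,0,0.6],0],
    [0,[0,0,0.6],0],
    [0,[0,0,0.6],0]
  ]
}}

```text
time_s: 30.7
ee_pos: [0.4458, -0.0178, 0.1319]
orientation: [[0.027, 1.0, 0.001], [1.0, -0.027, 0.0], [0.0, 0.001, -1.0]]
contact_force: [-2.5, 0.7, 17.5]
grip_width: 0.0003
finger_force: 8.6
```

Request:
{"op": "jog_arm", "data": {
  "moves": [
    [0,[0,0,-10],0],
    [0.7,[0,0,-40],0],
    [0.7,[0,0,-45],8.5],
    [0.7,[0,0,-45],17],
    [0.7,[0,0,-45],25.5],
    [0.7,[0,0,-45],34],
    [0.7,[0,0,-45],42.5],
    [0.7,[0,0,-45],45]
  ]
}}

```text
time_s: 31.5
ee_pos: [0.4452, -0.0179, 0.1766]
orientation: [[0.73, 0.684, -0.0], [0.684, -0.73, -0.0], [-0.0, -0.0, -1.0]]
contact_force: [-0.2, 0.3, 0.3]
grip_width: 0.0597
finger_force: 0.0
```

Request:
{"op": "jog_arm", "data": {
  "moves": [
    [0.7,[0,0,0],8.5],
    [0.7,[0,0,0],17],
    [0.7,[0,0,0],25.5],
    [0.7,[0,0,0],34],
    [0.7,[0,0,0],42.5],
    [0.7,[0,0,0],45],
    [0.7,[0,0,0],45],
    [0.7,[0,0,0],45]
  ]
}}

```text
time_s: 32.3
ee_pos: [0.4452, -0.0178, 0.1765]
orientation: [[1.0, -0.025, -0.0], [-0.025, -1.0, 0.0], [-0.0, -0.0, -1.0]]
contact_force: [-0.0, -0.4, -0.1]
grip_width: 0.0596
finger_force: 0.0
```

Run:
```python
from m3 import *
s=telemetry.state(); print(s['qpos'],s['ee_pos'],s['orientation'],tool([.4455,-.0181,.084])); 
i=snap('scene','s_f.png'); b=redc(i,proj('scene',[.4453,-.0181,.130]),10); print(b,np.round(1000*onz('scene',*b[:2],.130),1))
```

```text
[-39.20802533  24.13015077  44.00193451 122.36201658 -24.84595789
  42.53926561 -70.4015089 ] [ 0.44523039 -0.01784274  0.17650461] [[ 9.99690741e-01 -2.48679695e-02 -7.72932003e-05]
 [-2.48679622e-02 -9.99690740e-01  9.48396806e-05]
 [-7.96277669e-05 -9.28882262e-05 -9.99999993e-01]] [ 0.28329185  0.25906659 92.50456442]
(np.float64(354.6060606060606), np.float64(219.15151515151516), 33) [445.1 -17.8 130. ]
```

Button is down by about 5 mm. Now grip the block along its y and lift.

Request:
{"op": "jog_arm", "data": {
  "moves": [
    [0.7,[0,0,30],0],
    [0.7,[0,0,65],0],
    [0.7,[0,0,85],0],
    [0.7,[0,0,92.5],0],
    [0.7,[0,0,92.5],0],
    [0.7,[0,0,92.5],0]
  ]
}}

```text
time_s: 32.95
ee_pos: [0.4457, -0.0181, 0.0847]
orientation: [[1.0, -0.027, 0.001], [-0.027, -1.0, 0.0], [0.001, -0.0, -1.0]]
contact_force: [-0.4, -0.7, -0.5]
grip_width: 0.0596
finger_force: 0.0
```

Request:
{"op": "jog_arm", "data": {
  "moves": [
    [0,[0,0,0],0],
    [0,[0,0,0],0],
    [0,[0,0,0],0],
    [0,[0,0,0],0],
    [0,[0,0,0],0],
    [0,[0,0,0],0]
  ]
}}

```text
time_s: 33.55
ee_pos: [0.4457, -0.0178, 0.0846]
orientation: [[1.0, -0.027, 0.001], [-0.027, -1.0, 0.001], [0.001, -0.001, -1.0]]
contact_force: [-2.5, 0.9, 13.0]
grip_width: 0.0253
finger_force: 58.0
```

Request:
{"op": "jog_arm", "data": {
  "moves": [
    [0,[0,0,-1],0],
    [0,[0,0,-3],0],
    [0,[0,0,-6],0],
    [0,[0,0,-10],0],
    [0,[0,0,-15],0],
    [0,[0,0,-15],0]
  ]
}}

```text
time_s: 34.15
ee_pos: [0.4455, -0.0179, 0.0995]
orientation: [[1.0, -0.027, 0.001], [-0.027, -1.0, 0.0], [0.001, -0.0, -1.0]]
contact_force: [0.9, -0.1, -3.3]
grip_width: 0.025
finger_force: 59.1
```

Request:
{"op": "jog_arm", "data": {
  "moves": [
    [0,[0,0,-8],0],
    [0,[0,0,-18],0],
    [0,[0,0,-30],0],
    [0,[0,0,-48],0],
    [0,[25,-25,-60],0],
    [0,[55,-62,-60],0],
    [0,[85,-98,-60],0],
    [0,[115,-134,-60],0]
  ]
}}

```text
time_s: 34.95
ee_pos: [0.5648, 0.1147, 0.1601]
orientation: [[1.0, -0.027, 0.001], [-0.027, -1.0, 0.0], [0.001, -0.0, -1.0]]
contact_force: [0.8, -1.0, -1.8]
grip_width: 0.0257
finger_force: 59.3
```

Request:
{"op": "jog_arm", "data": {
  "moves": [
    [0,[30,-36,0],0],
    [0,[52,-62,0],0],
    [0,[62,-74,0],0],
    [0,[64,-76.5,0],0],
    [0,[64,-76.5,0],0],
    [0,[64,-76.5,0],0]
  ]
}}

```text
time_s: 35.55
ee_pos: [0.6294, 0.1865, 0.1594]
orientation: [[1.0, -0.028, -0.0], [-0.028, -1.0, -0.0], [-0.0, 0.0, -1.0]]
contact_force: [-0.2, 0.1, -2.9]
grip_width: 0.0253
finger_force: 59.3
```

Run:
```python
from m3 import *
from m1 import quad
s=telemetry.state(); print(s['ee_pos'],s['contact_force'],tool([.630,.1878,.07]))
# rack via corner pins/outline in first picture
im=cv2.imread('pics/top0.png')
quad('top',im,lambda h:(h[...,0]>4)&(h[...,0]<16)&(h[...,1]>130)|(h[...,1]<60)|(h[...,2]<60),(192,170,267,206),.042,'rack')
hs=cv2.cvtColor(im,cv2.COLOR_BGR2HSV); m=cv2.inRange(hs,(18,150,120),(30,255,255)); m[:170]=0;m[206:]=0;m[:,:190]=0;m[:,270:]=0
n,l,st,c=cv2.connectedComponentsWithStats(m)
for i in range(1,n): print(st[i,4],np.round(1000*onz('top',*c[i],.042)[:2],1))
```

```text
[0.62937273 0.18649789 0.1594382 ] [-0.21169633  0.10789821 -2.9054201 ] [ 0.59475502 -1.36027315 89.43756096]
rack ctr [630.4 233.9] yaw -2.23 half 41.7 91.9 [('+x', 40.9, -2.05), ('-x', 40.9, -2.12), ('+y', 90.7, -2.5), ('-y', 91.0, -1.81)]
9 [668.5 318.1]
13 [662.8 152.3]
11 [602.4 320.6]
20 [596.4 154. ]
```

Request:
{"op": "jog_arm", "data": {
  "moves": [
    [0,[0,-1,25],0],
    [0,[0,-1,50],0],
    [0,[0,-1,65],0],
    [0,[0,-1,78],0],
    [0,[0,-1,86],0],
    [0,[0,-1,90],0],
    [0,[0,-1,90],0],
    [0,[0,-1,90],0]
  ]
}}

```text
time_s: 36.35
ee_pos: [0.6302, 0.1886, 0.0695]
orientation: [[1.0, -0.027, 0.001], [-0.027, -1.0, 0.0], [0.001, -0.0, -1.0]]
contact_force: [0.2, 0.0, -2.5]
grip_width: 0.0256
finger_force: 59.4
```

Request:
{"op": "jog_arm", "data": {
  "moves": [
    [0,[0,0,1],0],
    [0,[0,0,1.6],0],
    [0,[0,0,1.6],0]
  ]
}}

```text
time_s: 36.65
ee_pos: [0.6301, 0.1887, 0.0677]
orientation: [[1.0, -0.027, 0.0], [-0.027, -1.0, 0.0], [0.0, -0.0, -1.0]]
contact_force: [-0.8, 1.0, 3.2]
grip_width: 0.0254
finger_force: 59.8
```

Request:
{"op": "jog_arm", "data": {
  "moves": [
    [0.5,[0,0,0],0],
    [0.7,[0,0,0],0],
    [0.7,[0,0,0],0],
    [0.7,[0,0,-15],0],
    [0.7,[0,0,-50],0],
    [0.7,[0,0,-95],0],
    [1,[0,0,-122],-8.5],
    [1,[0,-30,-122],-17]
  ]
}}

```text
time_s: 37.45
ee_pos: [0.6332, 0.2148, 0.1953]
orientation: [[0.964, 0.267, 0.007], [0.267, -0.964, 0.0], [0.007, 0.002, -1.0]]
contact_force: [1.2, 0.8, 0.7]
grip_width: 0.085
finger_force: 0.0
```

Request:
{"op": "jog_arm", "data": {
  "moves": [
    [1,[0,0,0],-8.5],
    [1,[0,0,0],-17],
    [1,[0,0,0],-25.5],
    [1,[0,0,0],-34],
    [1,[0,0,0],-42.5],
    [1,[0,0,0],-51],
    [1,[0,0,0],-59.5],
    [1,[0,0,0],-68]
  ]
}}

```text
time_s: 38.25
ee_pos: [0.6309, 0.2182, 0.1905]
orientation: [[0.108, 0.994, 0.001], [0.994, -0.108, -0.0], [-0.0, 0.001, -1.0]]
contact_force: [0.2, -0.6, 0.7]
grip_width: 0.0853
finger_force: 0.0
```

Request:
{"op": "jog_arm", "data": {
  "moves": [
    [1,[0,0,0],-5],
    [1,[0,0,0],-5],
    [1,[0,0,0],-5]
  ]
}}

```text
time_s: 38.55
ee_pos: [0.6309, 0.2183, 0.1901]
orientation: [[0.03, 1.0, 0.001], [1.0, -0.03, -0.0], [-0.0, 0.001, -1.0]]
contact_force: [0.1, -0.1, 0.6]
grip_width: 0.0854
finger_force: 0.0
```

Run:
```python
from m3 import *
s=telemetry.state(); print(s['ee_pos'],s['orientation'][:2,:2],s['qpos'][6],tool([.634,.2843,.068]))
i=snap('scene','s_g.png')
for P in([.634,.2843,.118],[.630,.188,.113]):
    b=redc(i,proj('scene',P),10); print(b, b and np.round(1000*onz('scene',*b[:2],P[2]),1))
```

```text
[0.63091726 0.21827154 0.19005789] [[ 0.03037302  0.99953839]
 [ 0.99953863 -0.03037298]] -15.922914893754998 [ 66.09626347   0.99109713 122.05609446]
(np.float64(176.10526315789474), np.float64(221.859649122807), 57) [633. 284. 118.]
(np.float64(222.28571428571428), np.float64(211.10714285714286), 28) [629.5 189.2 113. ]
```

Request:
{"op": "jog_arm", "data": {
  "moves": [
    [1,[35,0,0],0],
    [1,[62,1,0],0],
    [1,[66,1.5,0],0],
    [1,[66,1.5,15],0],
    [1,[66,1.5,55],0],
    [1,[66,1.5,95],0],
    [1,[66,1.5,118],0],
    [1,[66,1.5,121.5],0]
  ]
}}

```text
time_s: 39.4
ee_pos: [0.6323, 0.2823, 0.064]
orientation: [[0.029, 1.0, -0.004], [1.0, -0.029, -0.003], [-0.003, -0.004, -1.0]]
contact_force: [-0.0, -0.4, 0.4]
grip_width: 0.0852
finger_force: 0.0
```

Request:
{"op": "jog_arm", "data": {
  "moves": [
    [1,[0,0,0],0],
    [1,[0,0,0],0],
    [0,[0,0,0],0],
    [0,[0,0,0],0],
    [0,[0,0,0],0],
    [0,[0,0,0],0],
    [0,[0,0,0],0],
    [0,[0,0,0],0]
  ]
}}

```text
time_s: 40.2
ee_pos: [0.6345, 0.2849, 0.0696]
orientation: [[0.027, 1.0, 0.001], [1.0, -0.027, 0.001], [0.001, 0.001, -1.0]]
contact_force: [-6.8, -1.7, 22.3]
grip_width: 0.022
finger_force: 58.8
```

Request:
{"op": "jog_arm", "data": {
  "moves": [
    [0,[0,0,-5],0],
    [0,[0,0,-15],0],
    [0,[0,0,-35],0],
    [0,[0,0,-60],0],
    [0,[0,0,-85],0],
    [0,[0,0,-95],0],
    [0,[0,0,-95],0],
    [0,[0,0,-95],0]
  ]
}}

```text
time_s: 41.0
ee_pos: [0.6335, 0.2845, 0.1618]
orientation: [[0.027, 1.0, -0.001], [1.0, -0.027, -0.0], [-0.0, -0.001, -1.0]]
contact_force: [0.1, -0.1, -2.7]
grip_width: 0.0221
finger_force: 59.0
```

Run:
```python
from m3 import *
from m1 import quad
s=telemetry.state(); print(s['ee_pos'],s['orientation'][:2,:2],tool([.4486,.0325,.1611]))
im=snap('top','t_h.png'); hs=cv2.cvtColor(im,cv2.COLOR_BGR2HSV); S=8;x0,y0=280,225
g=cv2.resize(im[225:285,280:345],None,fx=S,fy=S,interpolation=cv2.INTER_CUBIC); hs=cv2.cvtColor(g,cv2.COLOR_BGR2HSV); gr=cv2.cvtColor(g,cv2.COLOR_BGR2GRAY)
def P(u,v,z=.059): return np.round(1000*onz('top',(u+.5)/S-.5+x0,(v+.5)/S-.5+y0,z)[:2],1)
for n,lo,hi in(('or',(5,80,120),(20,255,255)),('bl',(105,80,120),(125,255,255))):
    k=cv2.inRange(hs,lo,hi); k[:100]=0;k[330:]=0;k[:,:80]=0;k[:,430:]=0
    v,u=np.nonzero(k); print(n,len(u),len(u) and P(u.mean(),v.mean()))
for p2 in(10,14,18):
    q=cv2.HoughCircles(gr[110:330,80:440],cv2.HOUGH_GRADIENT,1,100,param1=60,param2=p2,minRadius=34,maxRadius=56); print([(P(a[0]+80,a[1]+110),a[2]) for a in (q[0] if q is not None else [])][:4])
```

```text
[0.63352548 0.28449184 0.16181851] [[ 0.02678733  0.99964065]
 [ 0.99964106 -0.02678777]] [-256.85473131 -178.10801591    1.01040857]
or 152 [472.1  54.2]
bl 68 [465.2 -42.1]
[(array([449.2,  33.1]), np.float32(48.5)), (array([458.9, -35.2]), np.float32(44.8)), (array([462.9,  -1.2]), np.float32(49.9)), (array([424.9, -35.1]), np.float32(36.6))]
[(array([448.9,  31.8]), np.float32(52.0)), (array([458.9, -35.2]), np.float32(44.8))]
[(array([447.9,  31.8]), np.float32(54.1))]
```

Request:
{"op": "jog_arm", "data": {
  "moves": [
    [0,[-38,-27,0],0],
    [0,[-76,-53,0],0],
    [0,[-114,-80,0],0],
    [0,[-152,-106,0],0],
    [0,[-190,-132,0],0],
    [0,[-225,-157,0],0],
    [0,[-250,-174,0],0],
    [0,[-257,-178,0],0]
  ]
}}

```text
time_s: 41.85
ee_pos: [0.4468, 0.0299, 0.1623]
orientation: [[0.03, 1.0, -0.002], [1.0, -0.03, -0.001], [-0.001, -0.002, -1.0]]
contact_force: [0.1, 0.5, -3.4]
grip_width: 0.0214
finger_force: 59.1
```

Request:
{"op": "jog_arm", "data": {
  "moves": [
    [0,[0,0,10],0],
    [0,[0,0,20],0],
    [0,[0,0,30],0],
    [0,[0,0,35],0],
    [0,[0,0,35],0],
    [0,[0,0,35],0]
  ]
}}

```text
time_s: 42.45
ee_pos: [0.4492, 0.0326, 0.1276]
orientation: [[0.027, 1.0, -0.0], [1.0, -0.027, -0.0], [-0.0, -0.0, -1.0]]
contact_force: [-0.0, -0.5, -2.1]
grip_width: 0.0215
finger_force: 59.1
```

Run:
```python
from h import *
s=telemetry.state(); print(s['ee_pos'],s['contact_force'])
im=snap('scene','s_i.png'); r=im[:,:,2].astype(int); nz=s['ee_pos'][2]-.0616
for z in(nz,nz+.01,nz+.02,nz+.034): 
    p=proj('scene',[.4486,.0325,z]); print(np.round(z,4),np.round(p,1), int(p[0])-14, r[int(round(p[1])),int(p[0])-14:int(p[0])+15])
```

```text
[0.44921616 0.03256484 0.12762844] [-0.03466379 -0.54714247 -2.05668967]
0.066 [331.4 251.4] 317 [225 179 132 111 108 109 108 111 109  98  91  92  91  95  96  97  94  94
  91  87  88  99 106 108 106 108 110 108 109]
0.076 [331.6 247.6] 317 [210 193 171 159 140 129 120 109  94  85  85  89  91  93  94  95  95  93
  90  83  84  93 103 106 105 106 106 106 108]
0.086 [331.8 243.7] 317 [228 229 228 230 228 225 223 212 173 120  95  92  94  95  96  94  94  97
  94  93  91  86  93  98 103 107 106 107 107]
0.1 [332.  238.2] 318 [231 221 164 107  86  85  86  86  87  97 110 119 126 130 131 131 128 125
 113 102  89  84  84  83  84  88 131 191 217]
```

Request:
{"op": "jog_arm", "data": {
  "moves": [
    [0,[0,-0.4,6],0],
    [0,[0,-0.4,12],0],
    [0,[0,-0.4,16],0],
    [0,[0,-0.4,16],0],
    [0,[0,-0.4,16],0]
  ]
}}

```text
time_s: 43.0
ee_pos: [0.4487, 0.0324, 0.1117]
orientation: [[0.027, 1.0, -0.0], [1.0, -0.027, -0.0], [-0.0, -0.0, -1.0]]
contact_force: [-0.6, -0.4, -2.8]
grip_width: 0.0219
finger_force: 59.1
```

No contact, so it's in the bore. Continue to seat.

Request:
{"op": "jog_arm", "data": {
  "moves": [
    [0,[0,0,7],0],
    [0,[0,0,14],0],
    [0,[0,0,20],0],
    [0,[0,0,23],0],
    [0,[0,0,23],0],
    [0,[0,0,23],0]
  ]
}}

```text
time_s: 43.6
ee_pos: [0.4487, 0.0324, 0.0888]
orientation: [[0.027, 1.0, -0.0], [1.0, -0.027, -0.0], [-0.0, -0.0, -1.0]]
contact_force: [0.2, 0.5, -2.1]
grip_width: 0.0217
finger_force: 59.1
```

Request:
{"op": "jog_arm", "data": {
  "moves": [
    [0,[0,0,1],0],
    [0,[0,0,2.2],0],
    [0,[0,0,2.2],0]
  ]
}}

```text
time_s: 43.9
ee_pos: [0.4489, 0.0325, 0.0867]
orientation: [[0.027, 1.0, 0.0], [1.0, -0.027, 0.0], [0.0, 0.0, -1.0]]
contact_force: [0.6, 0.9, -0.4]
grip_width: 0.0214
finger_force: 59.3
```

Request:
{"op": "jog_arm", "data": {
  "moves": [
    [0,[0,0,0.4],0],
    [0,[0,0,0.4],0],
    [0.4,[0,0,0],0],
    [1,[0,0,0],0],
    [1,[0,0,0],0],
    [1,[0,0,0],0],
    [1,[0,0,-20],0],
    [1,[0,0,-60],0]
  ]
}}

```text
time_s: 44.7
ee_pos: [0.4474, 0.0321, 0.1456]
orientation: [[0.027, 1.0, -0.004], [1.0, -0.027, -0.001], [-0.002, -0.004, -1.0]]
contact_force: [0.2, -0.1, -0.1]
grip_width: 0.0855
finger_force: 0.0
```

Request:
{"op": "jog_arm", "data": {
  "moves": [
    [1,[0,0,-25],0],
    [1,[30,0,-45],0],
    [1,[75,0,-45],0],
    [0,[120,0,-45],0],
    [0,[160,0,-45],0],
    [0,[180,0,-45],0],
    [0,[180,0,-45],0],
    [0,[180,0,-45],0]
  ]
}}

```text
time_s: 45.5
ee_pos: [0.4534, 0.2121, 0.1914]
orientation: [[0.027, 1.0, -0.0], [1.0, -0.027, -0.001], [-0.001, -0.0, -1.0]]
contact_force: [0.8, -1.1, -0.3]
grip_width: 0.0123
finger_force: 0.0
```

Run:
```python
from m3 import *
print(telemetry.state()['ee_pos']); button([.4487,.0325,.135],'j',12); print(tool([.449,.0325,.1475]))
im=cv2.imread('pics/t_j.png');S=8;x0,y0=280,225
g=cv2.resize(im[225:285,280:345],None,fx=S,fy=S,interpolation=cv2.INTER_CUBIC); hs=cv2.cvtColor(g,cv2.COLOR_BGR2HSV)
def P(u,v,z=.059): return np.round(1000*onz('top',(u+.5)/S-.5+x0,(v+.5)/S-.5+y0,z)[:2],1)
for n,lo,hi in(('or',(5,80,120),(20,255,255)),('bl',(105,80,120),(125,255,255))):
    k=cv2.inRange(hs,lo,hi); k[:100]=0;k[330:]=0;k[:,:80]=0;k[:,430:]=0
    v,u=np.nonzero(k); print(n,len(u),len(u) and P(u.mean(),v.mean()))
```

```text
[0.45342824 0.21206229 0.19141756]
(np.float64(301.3103448275862), np.float64(250.55172413793105), 29) (np.float64(332.8490566037736), np.float64(223.83018867924528), 53)
tri [450.2  30.8 133.4]
top [450.   30.6 135. ]
scene [448.5  32.1 135. ]
[-178.79418425    0.39873469   44.18332289]
or 204 [472.   54.1]
bl 101 [465.3 -42.1]
```

Request:
{"op": "jog_arm", "data": {
  "moves": [
    [0,[-45,0,0],0],
    [0,[-95,0,0],0],
    [0,[-140,0.5,0],0],
    [0,[-170,0.5,10],0],
    [0,[-179.5,0.5,30],0],
    [0,[-179.5,0.5,43.5],0],
    [0,[-179.5,0.5,43.5],0],
    [0,[-179.5,0.5,43.5],0]
  ]
}}

```text
time_s: 46.4
ee_pos: [0.4492, 0.0324, 0.1485]
orientation: [[0.028, 1.0, -0.0], [1.0, -0.028, -0.0], [-0.0, -0.0, -1.0]]
contact_force: [0.2, 0.5, 0.0]
grip_width: -0.0001
finger_force: 0.0
```

Request:
{"op": "jog_arm", "data": {
  "moves": [
    [0,[0,0,4],0],
    [0,[0,0,8],0],
    [0,[0,0,12],0],
    [0,[0,0,14.5],0],
    [0,[0,0,15.8],0],
    [0,[0,0,15.8],0]
  ]
}}

```text
time_s: 47.0
ee_pos: [0.4493, 0.033, 0.1322]
orientation: [[0.027, 1.0, -0.0], [1.0, -0.027, -0.0], [-0.0, -0.0, -1.0]]
contact_force: [-0.7, 0.1, 0.4]
grip_width: 0.0002
finger_force: 0.0
```

Request:
{"op": "jog_arm", "data": {
  "moves": [
    [0,[0,0,0.6],0],
    [0,[0,0,0.6],0],
    [0,[0,0,0.6],0]
  ]
}}

```text
time_s: 47.3
ee_pos: [0.4494, 0.033, 0.132]
orientation: [[0.027, 1.0, 0.0], [1.0, -0.027, 0.0], [0.0, 0.0, -1.0]]
contact_force: [-1.8, 0.4, 10.2]
grip_width: -0.0002
finger_force: 5.0
```

Request:
{"op": "jog_arm", "data": {
  "moves": [
    [0,[0,0,0.3],0],
    [0,[0,0,0.3],0],
    [0,[0,0,0.3],0]
  ]
}}

```text
time_s: 47.6
ee_pos: [0.4496, 0.033, 0.1319]
orientation: [[0.027, 1.0, 0.001], [1.0, -0.027, 0.0], [0.0, 0.001, -1.0]]
contact_force: [-3.4, 0.0, 16.0]
grip_width: -0.0001
finger_force: 8.4
```

Request:
{"op": "jog_arm", "data": {
  "moves": [
    [0,[0,0,-10],0],
    [0.7,[0,0,-40],0],
    [0.7,[0,0,-45],8.5],
    [0.7,[0,0,-45],17],
    [0.7,[0,0,-45],25.5],
    [0.7,[0,0,-45],34],
    [0.7,[0,0,-45],42.5],
    [0.7,[0,0,-45],45]
  ]
}}

```text
time_s: 48.4
ee_pos: [0.4492, 0.033, 0.1766]
orientation: [[0.73, 0.684, -0.0], [0.684, -0.73, -0.0], [-0.0, -0.0, -1.0]]
contact_force: [0.1, -1.0, 0.0]
grip_width: 0.0599
finger_force: 0.0
```

Request:
{"op": "jog_arm", "data": {
  "moves": [
    [0.7,[0,0,0],8.5],
    [0.7,[0,0,0],17],
    [0.7,[0,0,0],25.5],
    [0.7,[0,0,0],34],
    [0.7,[0,0,0],42.5],
    [0.7,[0,0,0],45],
    [0.7,[0,0,0],45],
    [0.7,[0,0,0],45]
  ]
}}

```text
time_s: 49.2
ee_pos: [0.4492, 0.033, 0.1765]
orientation: [[1.0, -0.025, -0.0], [-0.025, -1.0, 0.0], [-0.0, -0.0, -1.0]]
contact_force: [-0.2, -0.5, 0.4]
grip_width: 0.0599
finger_force: 0.0
```

Run:
```python
from m3 import *
s=telemetry.state(); print(s['ee_pos'],s['orientation'][:2,:2],tool([.4493,.032,.0847]))
i=snap('scene','s_k.png'); b=redc(i,proj('scene',[.449,.032,.130]),10); print(b,np.round(1000*onz('scene',*b[:2],.130),1))
```

```text
[0.44919817 0.03303272 0.17653397] [[ 0.99968863 -0.02495259]
 [-0.02495259 -0.99968863]] [ 0.13175847  1.04153189 91.83383286]
(np.float64(332.8611111111111), np.float64(225.58333333333334), 36) [449.3  31.4 130. ]
```

Request:
{"op": "jog_arm", "data": {
  "moves": [
    [0.7,[0,1,30],0],
    [0.7,[0,1,65],0],
    [0.7,[0,1,85],0],
    [0.7,[0,1,92],0],
    [0.7,[0,1,92],0],
    [0.7,[0,1,92],0]
  ]
}}

```text
time_s: 49.85
ee_pos: [0.4497, 0.0318, 0.0852]
orientation: [[1.0, -0.027, 0.001], [-0.027, -1.0, 0.0], [0.001, -0.0, -1.0]]
contact_force: [0.6, -0.3, 0.5]
grip_width: 0.0595
finger_force: 0.0
```

Request:
{"op": "jog_arm", "data": {
  "moves": [
    [0,[0,0,0],0],
    [0,[0,0,0],0],
    [0,[0,0,0],0],
    [0,[0,0,0],0],
    [0,[0,0,0],0],
    [0,[0,0,0],0]
  ]
}}

```text
time_s: 50.45
ee_pos: [0.4496, 0.0321, 0.0851]
orientation: [[1.0, -0.027, 0.001], [-0.027, -1.0, 0.001], [0.001, -0.001, -1.0]]
contact_force: [-3.1, -0.7, 12.3]
grip_width: 0.0254
finger_force: 58.0
```

Request:
{"op": "jog_arm", "data": {
  "moves": [
    [0,[0,0,-1],0],
    [0,[0,0,-3],0],
    [0,[0,0,-6],0],
    [0,[0,0,-10],0],
    [0,[0,0,-20],0],
    [0,[0,0,-35],0],
    [0,[0,0,-60],0],
    [0,[0,0,-75],0]
  ]
}}

```text
time_s: 51.25
ee_pos: [0.4493, 0.0317, 0.1612]
orientation: [[1.0, -0.027, 0.001], [-0.027, -1.0, 0.0], [0.001, -0.0, -1.0]]
contact_force: [0.0, -1.1, -1.8]
grip_width: 0.0255
finger_force: 59.3
```

Request:
{"op": "jog_arm", "data": {
  "moves": [
    [0,[35,-35,0],0],
    [0,[65,-70,0],0],
    [0,[95,-105,0],0],
    [0,[120,-140,0],0],
    [0,[145,-180,0],0],
    [0,[165,-215,0],0],
    [0,[175,-238,0],0],
    [0,[176,-246,0],0]
  ]
}}

```text
time_s: 52.05
ee_pos: [0.632, 0.2757, 0.1594]
orientation: [[1.0, -0.024, 0.0], [-0.024, -1.0, -0.001], [0.0, 0.001, -1.0]]
contact_force: [-0.3, -0.0, -3.1]
grip_width: 0.0258
finger_force: 59.6
```

Request:
{"op": "jog_arm", "data": {
  "moves": [
    [0,[0,0,0],0],
    [0,[0,0,0],0],
    [0,[0,0,0],0]
  ]
}}

```text
time_s: 52.35
ee_pos: [0.6316, 0.2717, 0.1599]
orientation: [[1.0, -0.028, 0.0], [-0.028, -1.0, -0.0], [0.0, 0.0, -1.0]]
contact_force: [0.1, 0.9, -2.6]
grip_width: 0.0255
finger_force: 59.6
```

Request:
{"op": "jog_arm", "data": {
  "moves": [
    [0,[1.5,-11,0],0],
    [0,[1.5,-11,25],0],
    [0,[1.5,-11,48],0],
    [0,[1.5,-11,62],0],
    [0,[1.5,-11,76],0],
    [0,[1.5,-11,86],0],
    [0,[1.5,-11,90],0],
    [0,[1.5,-11,90],0]
  ]
}}

```text
time_s: 53.15
ee_pos: [0.6336, 0.284, 0.0692]
orientation: [[1.0, -0.027, -0.0], [-0.027, -1.0, -0.0], [-0.0, 0.0, -1.0]]
contact_force: [0.4, 0.1, -2.7]
grip_width: 0.0254
finger_force: 59.6
```

Request:
{"op": "jog_arm", "data": {
  "moves": [
    [0,[0,0,1],0],
    [0,[0,0,1.8],0],
    [0,[0,0,1.8],0]
  ]
}}

```text
time_s: 53.45
ee_pos: [0.6339, 0.2842, 0.0683]
orientation: [[1.0, -0.027, 0.001], [-0.027, -1.0, 0.001], [0.001, -0.001, -1.0]]
contact_force: [-0.4, -0.2, 1.3]
grip_width: 0.0252
finger_force: 59.8
```

Request:
{"op": "jog_arm", "data": {
  "moves": [
    [0.5,[0,0,0],0],
    [0.7,[0,0,0],0],
    [0.7,[0,0,0],0],
    [0.7,[0,0,-15],0],
    [0.7,[0,0,-50],0],
    [0.7,[0,0,-95],0],
    [1,[0,0,-122],-8.5],
    [1,[0,0,-122],-17]
  ]
}}

```text
time_s: 54.25
ee_pos: [0.6354, 0.2842, 0.1951]
orientation: [[0.962, 0.272, 0.006], [0.272, -0.962, 0.002], [0.006, -0.0, -1.0]]
contact_force: [0.3, 0.4, -0.5]
grip_width: 0.0848
finger_force: 0.0
```

Request:
{"op": "jog_arm", "data": {
  "moves": [
    [1,[0,0,0],-8.5],
    [1,[0,0,0],-17],
    [1,[0,0,0],-25.5],
    [1,[0,0,0],-34],
    [1,[0,0,0],-42.5],
    [1,[0,0,0],-51],
    [1,[0,0,0],-59.5],
    [1,[0,0,0],-68]
  ]
}}

```text
time_s: 55.05
ee_pos: [0.6338, 0.2837, 0.1909]
orientation: [[0.108, 0.994, 0.001], [0.994, -0.108, -0.0], [-0.0, 0.001, -1.0]]
contact_force: [0.6, -0.3, -1.4]
grip_width: 0.0849
finger_force: 0.0
```

Request:
{"op": "jog_arm", "data": {
  "moves": [
    [1,[0,0,0],-2.4],
    [1,[0,0,0],-2.4],
    [1,[0,0,0],-2.4]
  ]
}}

```text
time_s: 55.35
ee_pos: [0.6338, 0.2838, 0.1903]
orientation: [[0.074, 0.997, 0.001], [0.997, -0.074, -0.0], [0.0, 0.001, -1.0]]
contact_force: [0.0, 0.3, 0.1]
grip_width: 0.0853
finger_force: 0.0
```

Run:
```python
from m3 import *
s=telemetry.state(); print(s['ee_pos'],s['orientation'][:2,:2])
i=snap('scene','s_l.png')
for P in([.634,.2843,.113],[.630,.188,.113]):
    b=redc(i,proj('scene',P),10); print(b, b and np.round(1000*onz('scene',*b[:2],P[2]),1))
im=snap('top','t_l.png'); S=8;x0,y0=280,225
g=cv2.resize(im[225:285,280:345],None,fx=S,fy=S,interpolation=cv2.INTER_CUBIC); hs=cv2.cvtColor(g,cv2.COLOR_BGR2HSV)
def P(u,v,z=.059): return np.round(1000*onz('top',(u+.5)/S-.5+x0,(v+.5)/S-.5+y0,z)[:2],1)
for n,lo,hi in(('or',(5,80,120),(20,255,255)),('bl',(105,80,120),(125,255,255))):
    k=cv2.inRange(hs,lo,hi); k[:100]=0;k[330:]=0;k[:,:80]=0;k[:,430:]=0
    v,u=np.nonzero(k); print(n,len(u),len(u) and P(u.mean(),v.mean()))
cv2.imwrite('pics/final_a.png',np.hstack([cv2.resize(i[165:315,130:395],(530,300)),cv2.resize(im[225:290,275:350],(270,300))]))
print(tool([.446,.0066,.0375]))
```

```text
[0.63375714 0.2838271  0.19033356] [[ 0.07434374  0.99723246]
 [ 0.99723267 -0.07434374]]
(np.float64(176.3684210526316), np.float64(223.44736842105263), 38) [634.7 283.8 113. ]
(np.float64(222.4516129032258), np.float64(210.93548387096774), 31) [630.  188.7 113. ]
or 159 [472.1  54.2]
bl 72 [465.3 -42.2]
[-290.45907039 -166.71089708  152.45170572]
```

Request:
{"op": "jog_arm", "data": {
  "moves": [
    [1,[-40,-23,0],0],
    [1,[-82,-47,0],0],
    [1,[-124,-71,0],0],
    [1,[-166,-95,0],0],
    [1,[-208,-119,0],0],
    [1,[-248,-142,0],0],
    [1,[-280,-161,0],0],
    [1,[-290.5,-167,0],0]
  ]
}}

```text
time_s: 56.25
ee_pos: [0.4441, 0.0036, 0.19]
orientation: [[0.077, 0.997, -0.0], [0.997, -0.077, -0.0], [-0.0, -0.0, -1.0]]
contact_force: [0.4, 0.9, -0.2]
grip_width: 0.0855
finger_force: 0.0
```

Request:
{"op": "jog_arm", "data": {
  "moves": [
    [1,[0,0,20],0],
    [1,[0,0,60],0],
    [1,[0,0,100],0],
    [1,[0,0,130],0],
    [1,[0,0,147],0],
    [1,[0,0,152],0],
    [1,[0,0,152],0],
    [1,[0,0,152],0]
  ]
}}

```text
time_s: 57.05
ee_pos: [0.4466, 0.0065, 0.0384]
orientation: [[0.072, 0.997, 0.001], [0.997, -0.072, 0.0], [0.0, 0.001, -1.0]]
contact_force: [0.0, -0.6, -0.5]
grip_width: 0.0851
finger_force: 0.0
```

Request:
{"op": "jog_arm", "data": {
  "moves": [
    [0,[0,0,0],0],
    [0,[0,0,0],0],
    [0,[0,0,0],0],
    [0,[0,0,0],0],
    [0,[0,0,0],0],
    [0,[0,0,0],0],
    [0,[0,0,0],0],
    [0,[0,0,0],0]
  ]
}}

```text
time_s: 57.85
ee_pos: [0.4458, 0.0066, 0.0384]
orientation: [[0.072, 0.997, 0.0], [0.997, -0.072, 0.001], [0.001, -0.0, -1.0]]
contact_force: [-6.0, 1.5, 19.9]
grip_width: 0.055
finger_force: 60.0
```

Request:
{"op": "jog_arm", "data": {
  "moves": [
    [0,[0,0,-2],0],
    [0,[0,0,-6],0],
    [0,[0,0,-12],0],
    [0,[0,0,-25],0],
    [0,[0,0,-45],0],
    [0,[0,0,-60],0],
    [0,[0,0,-60],0],
    [0,[0,0,-60],0]
  ]
}}

```text
time_s: 58.65
ee_pos: [0.4461, 0.0066, 0.0976]
orientation: [[0.072, 0.997, 0.001], [0.997, -0.072, 0.0], [0.0, 0.001, -1.0]]
contact_force: [-0.0, 0.9, -7.9]
grip_width: 0.0545
finger_force: 65.9
```

Request:
{"op": "jog_arm", "data": {
  "moves": [
    [0,[30,-2,0],-3.4],
    [0,[75,-5,0],-3.4],
    [0,[120,-8,0],-3.4],
    [0,[160,-10,0],-3.4],
    [0,[190,-12,0],-3.4],
    [0,[199,-12,0],-3.4],
    [0,[199,-12,0],-3.4],
    [0,[199,-12,0],-3.4]
  ]
}}

```text
time_s: 59.45
ee_pos: [0.4481, 0.2046, 0.097]
orientation: [[0.014, 1.0, -0.001], [1.0, -0.014, -0.001], [-0.001, -0.001, -1.0]]
contact_force: [-0.1, -0.2, -6.5]
grip_width: 0.0545
finger_force: 65.8
```

Request:
{"op": "jog_arm", "data": {
  "moves": [
    [0,[0,0,15],0],
    [0,[0,0,35],0],
    [0,[0,0,50],0],
    [0,[0,0,58],0],
    [0,[0,0,62],0],
    [0,[0,0,62],0],
    [0,[0,0,62],0]
  ]
}}

```text
time_s: 60.15
ee_pos: [0.4487, 0.2056, 0.0361]
orientation: [[0.013, 1.0, 0.001], [1.0, -0.013, 0.0], [0.0, 0.001, -1.0]]
contact_force: [-0.7, -0.0, -6.5]
grip_width: 0.0547
finger_force: 65.7
```

Request:
{"op": "jog_arm", "data": {
  "moves": [
    [0,[0,0,1.2],0],
    [0,[0,0,2.4],0],
    [0,[0,0,2.4],0],
    [0,[0,0,2.4],0]
  ]
}}

```text
time_s: 60.55
ee_pos: [0.4486, 0.2059, 0.0335]
orientation: [[0.013, 1.0, 0.0], [1.0, -0.013, 0.0], [0.0, 0.0, -1.0]]
contact_force: [-0.6, 0.5, 4.1]
grip_width: 0.0548
finger_force: 67.0
```

Resting on the bin floor. Release, back off and check.

Request:
{"op": "jog_arm", "data": {
  "moves": [
    [0.78,[0,0,0],0],
    [0.78,[0,0,0],0],
    [0.78,[0,0,0],0],
    [0.78,[0,0,-8],0],
    [0.78,[0,0,-30],0],
    [0.78,[0,0,-75],0],
    [0.78,[0,0,-120],0],
    [0.78,[0,0,-150],0]
  ]
}}

```text
time_s: 61.35
ee_pos: [0.4488, 0.2057, 0.1864]
orientation: [[0.013, 1.0, 0.002], [1.0, -0.013, 0.001], [0.001, 0.002, -1.0]]
contact_force: [-0.0, 0.5, -0.6]
grip_width: 0.0668
finger_force: 0.0
```

Request:
{"op": "jog_arm", "data": {
  "moves": [
    [0.78,[-40,0,0],0],
    [0.78,[-85,0,0],0],
    [0.78,[-130,0,0],0],
    [0.78,[-175,0,0],0],
    [0.78,[-220,0,0],0],
    [0.78,[-240,0,0],0],
    [0.78,[-250,0,0],0],
    [0.78,[-250,0,0],0]
  ]
}}

```text
time_s: 62.15
ee_pos: [0.4452, -0.0448, 0.1835]
orientation: [[0.015, 1.0, 0.0], [1.0, -0.015, 0.0], [0.0, 0.0, -1.0]]
contact_force: [0.5, 0.4, 0.5]
grip_width: 0.0665
finger_force: 0.0
```

Run:
```python
from m3 import *
s=telemetry.state(); print(s['ee_pos'],s['contact_force'],s['time_s'])
i=snap('scene','s_m.png'); im=snap('top','t_m.png')
cv2.imwrite('pics/final.png',np.hstack([cv2.resize(i[165:345,130:330],(440,396),interpolation=cv2.INTER_CUBIC),cv2.resize(im[125:290,180:330],(360,396),interpolation=cv2.INTER_CUBIC)]))
```

```text
[ 0.44517745 -0.04482535  0.18351057] [0.45469036 0.4237377  0.53293078] 62.15
```

View pics/final.png

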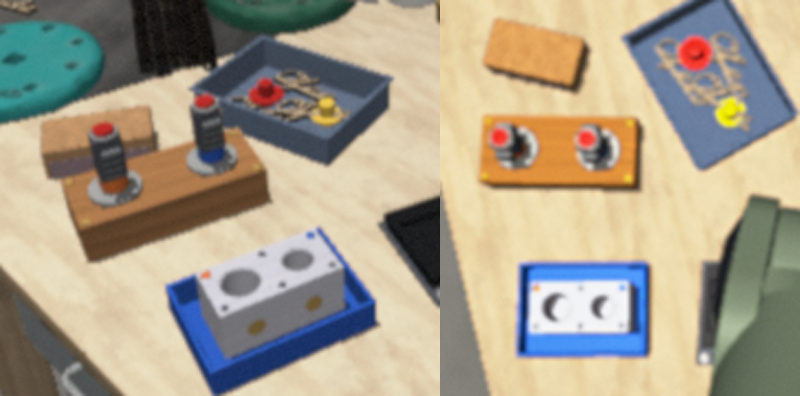

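The housing stands upright in the bin, both gauges stand in the rack with their buttons down, both plugs are in the tray, and the sanding block has not moved. I'll hand it in.

```bash
python3 -c "
from station import close_job; print(close_job())"
```

```text
the job is handed in; nothing more can be done
None
```

The job is handed in after about 62 s of robot time: the housing was nested, the plugs are in the tray, both gauges were locked in their bores and stand back in the rack, and the housing is upright in the bin; I had no read-out to check the kept readings.

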